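# Lock the tool rest into the bench rail and park the soldering pencil

### The arm

A 6-joint arm with a two-finger parallel gripper is mounted at the origin on a cart in front of the work surface, level with it; the furniture and walls round the work are solid. World frame = base frame: x ahead of the robot, y to its left, z up, the work surface at z = 0. Lengths are in m, angles in degrees, forces in N, time in s.
With the tool pointing down it reaches from about 0.3 to 0.75 m from the base axis. Payload 8.5 kg.
Tool frame: the origin (TCP) lies on the centre line of the jaws, within the pads' length; the fingertips stand env.tips_ahead ahead of it and the grasp point (between the pads) lies 8 mm behind it (env.tips_ahead is the distance from the TCP to the fingertips, in m); z points along the fingers, y is the direction in which the jaws open and shut (so a half turn about z gives the same grasp; the last joint's range is limited). The gripper opens to 85 mm and grips with 20 to 120 N. Pads are 22 mm wide; open, the fingers measure 114 mm over their backs; the gripper's body (76 mm by 85 mm) begins 54 mm behind the grasp point. The pads swing forward as they close: fully open they stand 13 mm farther back than shut.
Start: joints at [53.841, 21.807, 74.336, -0, 83.858, -12.336], TCP at [0.222, 0.503, 0.242] pointing down, gripper open.
Joint ranges: [-178.18, 178.18], [-50.72, 133.34], [12.68, 142.11], [-81.47, 261.47], [9.98, 163.14], [-165.26, 165.26]. Speed limits (degrees/s): [136.94, 136.94, 180, 180, 180, 180].

### API

Orientations are given as a 3x3 rotation matrix whose columns are the frame's x, y, z axes.
In Python, from rig import env gives the robot as it stands.
- The arm moves only by the tool servo_tool, never from a script. Its argument "commands" is a list of rows, each an object with "linear": the shift along the tool's x, y, z in mm, a list of three; "angular": the turn, a rotation vector about the tool's x, y, z in degrees, a list of three; "gripper": the opening, from -1 (shut) to 1 (fully open). In form: [{"linear": [x, y, z], "angular": [rx, ry, rz], "gripper": gripper}, ...]. A call has 1 to 20 rows; each row is the pose to reach, as a shift and turn from the pose commanded when the call began, along the tool's axes at that moment; what a row does not reach only later rows make up. A row lasts 1/10 s, in which the tool goes at most 50 mm and 8.59 degrees, less where a joint would pass 70% of its speed; a pose out of reach is approached as far as the arm can. A call with a gripper value outside its range is refused whole. The fingers move at their own pace and stop on an object; "force" is the grip in N (left out, the last holds). Time passes only in rows, so rows that repeat a pose let the fingers close. It gives the time, the measured TCP pose, the force and the opening at its end, in the units of the state.
- env.observe(): the state, without advancing time (a new reading comes with each control period).
- env.get_image(name): name is "scene" or "top"; returns a dict with "frame" (420x560x3 uint8, blue, green, red), "fx", "fy", "cx", "cy" (pixels), "k1" (the pictures are not rectified: a ray, as slopes to the right and down, at radius r is drawn at 1 + k1 r^2 times it, then the intrinsics apply), "cam_to_world" (4x4, takes a point from camera to world coordinates). Camera axes: x right, y up, looking along -z (the intrinsics and any distortion apply to the point x, -y, -z); pixel columns grow to the right and rows downward; lengths in m; the calibration is good to about 2 mm. A picture is of the moment at which its call begins. There is no depth.
- env.close_job(): hands the job in, once; it reports no verdict.
Trained networks look in a picture, given as the dict that the camera call returned (one of the last four; its "shot" number tells which), for a name from the list of things; names that differ only in an ending like _2 or _b are one class to them, and where a whole thing is asked for, a point or a joint stands for the part that bears it (a point fixed in the world has none). Each returns a list of dicts, best first, with "confidence" (0 to 1); they miss things now and then, are a little off and sometimes report something else, mostly with a low value. They report only what shows in the picture. A call takes as long as a camera call.
- env.trace(picture, query): "pixels" (420x560 bool, what is visible of it) and "extent" ([left, top, right, bottom] in pixels, round what is visible of it).
The state is a dict: "time_s": time; "q": joint angles; "qvel": joint speeds; "joint_efforts": joint torques, N m; "position": TCP position; "tool_rot": TCP orientation; "ft_force": force on the tool from outside, world axes, zero at the start; "wrist_torque": the same for the moment, N m; "grip_width": finger opening in m.
Only numpy, scipy, OpenCV 4.12 (cv2) and the standard library are available. Lean on these libraries where they do the work, as an engineer would, in place of code of your own. Each camera call takes 0.05 s, during which the arm holds its last target.

### The job

The soldering pencil needs a proper place. Fit the loose black tool rest into the free stretch of the slotted steel rail: drop its foot into the slot, twist it a quarter turn so that the foot locks under the lips, and let the saddle drop fully home astride the rail; then lay the soldering pencil in that rest, with the middle of its black grip across the two forks and its tip pointing away from you. Leave the solder pump lying in the blue rest.

Things in the scene. Friction and masses are not known exactly. Their poses are not given: they have to be found in the camera images.
- rail: Slotted steel channel fixed to the desk, 200 mm long, 42 wide, 41 high, with black end caps. Origin: centre of its underside, on the desk; y along the rail, x across it away from the robot, z up. The slot in its top runs the whole length, 23 mm wide, on x = 0; the lips beside it are 8 mm thick (33 to 41 mm up); the hollow below them is 37 mm wide and 30 mm deep.
- rail_free (a point): Point on the rail's centre line at the top of its lips (41 mm up), 45 mm along -y from the rail's centre: middle of the free stretch. Axes as the rail's.
- tool_rest: The loose tool rest (black bar, steel forks), 116 mm high, upright on its brass foot. Origin: centre of the foot's underside; z up its post, x along the bar; the same after half a turn about z. Foot 0 to 9 mm up, 33.5 mm long in x (corners cut), 19 wide in y. It passes the slot only with x along the rail; turned a quarter turn either way below the lips it is caught under them.
- rest_saddle (a point): Centre of the underside of the loose rest's steel saddle plate, 29 mm above the foot's underside; plate 53 mm in x, 30 in y. Two ears turned down 7 mm at its x ends, 46 mm apart inside. With x along the rail the ears rest on the lips (foot then 5 mm below the lips); with x across the rail they slip down outside its sides (2 mm play each side) till the plate rests on the lips.
- rest_bar (a point): Centre of the loose rest's black bar, to be gripped across its thickness: 104 mm long in x, 16 mm thick in y, 24 mm high; 74 mm above the foot's underside. Below it a post 15 mm thick goes down to the saddle. Axes as the rest's.
- rest_forks (a point): Point between the loose rest's two U-shaped forks, level with their floors, 89 mm above the foot's underside (3 mm above the bar). Forks at 45 mm either way along x, each 12 mm wide in x, 28 mm clear between its prongs, which flare outward and end 27 mm above the floor.
- pencil_grip (a point): Middle of the black grip of the soldering pencil (206 mm long, 20 mm thick, lying on the desk, centre 10 mm up), where it balances and is to be held. y runs along the pencil from the tip towards the rear end; the grip can be held or supported up to 67 mm either way along y.
- pencil_tip (a point): Tip of the soldering pencil on its centre line, 137 mm from pencil_grip.
- soldering_pencil: The soldering pencil; its origin lies 35.5 mm from pencil_grip towards the tip and 10 mm lower. Axes as at pencil_grip.
- desk_lamp: Cream desk lamp fixed on the desk left of the work, 360 mm high, to be kept clear of: origin under the centre of its round base; its head hangs at 330 to 360 mm over the robot's side of the base, up to 110 mm in front (-x) of the origin and 60 mm to either side.
- pump_centre (a point): Centre of the solder pump (black and red, 180 mm long, 24 mm thick), which lies across the rail in a blue rest of the same make as the loose one, locked at y = +60 mm of the rail; about 113 mm above the desk.

How it is judged (in metres and radians):
On the way, in this order (a step that is already met when the one before it is completed fails the run):
1. the foot of the loose rest is down in the slot of the rail (z of tool_rest in the frame of rail below 0.024 m and x of tool_rest in the frame of rail between -0.008 and 0.008 m and y of tool_rest in the frame of rail between -0.09 and 0.09 m), for 0.1 s.
2. the rest stands turned across the rail with its saddle fully home astride it (z of tool_rest in the frame of rail below 0.0145 m and x of tool_rest in the frame of rail between -0.005 and 0.005 m and y of tool_rest in the frame of rail between -0.09 and 0.09 m and angle between the x axis of tool_rest and the x axis of rail, either way round below 0.15 rad and angle between tool_rest's own z axis and vertical below 0.09 rad), for 0.2 s.
At the end, for the whole second after the job is handed in: The loose rest is upright in the rail's slot, its bar across the rail within 0.15 rad, on the centre line within 5 mm and fully down (within 2.5 mm); the pencil lies in both its forks, the middle of its grip within 25 mm of the rest's axis, its tip on the far side of the rail; all is at rest (all of step 2 and z of pencil_grip in the frame of tool_rest between 0.094 and 0.106 m and horizontal distance between pencil_grip and tool_rest below 0.025 m and angle between the y axis of pencil_grip and the x axis of tool_rest, either way round below 0.2 rad and x of pencil_tip in the frame of rail above 0.08 m and linear speed of each of tool_rest, soldering_pencil below 0.02 m/s); the robot touches nothing.
It fails at once if the solder pump is shifted by more than 20 mm (distance of pump_centre from where it was at the start of the episode above 0.02 m).
It also fails if it takes over 69 s, if anything falls off the work surface, if the arm or the gripper's body presses on something with over 40 N, if the wrist force passes 120 N, or if a joint passes its speed limit or range.

## Working session

There is one attempt and no reset: what is moved stays moved. The work goes in short steps, Python scripts to look and compute and a tool call to move; the robot and the scene stay as the last step left them, time stands still between calls to the robot, and variables do not carry over. Pictures are saved under pics/ and viewed, and the job is handed in when it is done.

Besides the shell and the picture viewer there is one more tool, called after "Emit:" by a JSON object that holds its "api" and its "payload". servo_tool: Moves the arm, as the interface text tells. Its arguments: {"type":"object","properties":{"commands":{"type":"array","items":{"type":"object","properties":{"linear":{"type":"array","items":{"type":"number"}},"angular":{"type":"array","items":{"type":"number"}},"gripper":{"type":"number"}}}},"force":{"type":"number"}},"required":["commands"]}

```bash
ls -a; mkdir -p pics; cat > h.py <<'E'
import numpy as np, cv2, pickle
from rig import env
def save(p,n,s=1): 
    f=p["frame"]; cv2.imwrite(f"pics/{n}.png",cv2.resize(f,None,fx=s,fy=s) if s!=1 else f)
def K(p): return np.array([[p["fx"],0,p["cx"]],[0,p["fy"],p["cy"]],[0,0,1.]]),np.array([p["k1"],0,0,0,0.])
def proj(p,X):
    X=np.atleast_2d(X).astype(float); T=np.linalg.inv(p["cam_to_world"]); c=X@T[:3,:3].T+T[:3,3]
    c=c*[1,-1,-1]; k,d=K(p)
    a=c[:,:2]/c[:,2:]; r2=(a**2).sum(1,keepdims=True); a=a*(1+p["k1"]*r2)
    return a*[p["fx"],p["fy"]]+[p["cx"],p["cy"]]
def back(p,uv,z):
    k,d=K(p); uv=np.atleast_2d(uv).astype(float)
    a=cv2.undistortPoints(uv[:,None],k,d)[:,0]
    T=np.array(p["cam_to_world"]); dd=np.c_[a[:,0],-a[:,1],-np.ones(len(a))]@T[:3,:3].T
    o=T[:3,3]; return o+dd*((z-o[2])/dd[:,2])[:,None]
E
python3 - <<'E'
from h import *
print(env.tips_ahead,env.observe())
for n in("scene","top"):
    p=env.get_image(n); save(p,n+"0",1.4); pickle.dump(p,open(n+"0.pkl","wb")); print(n,p["fx"],p["k1"],np.round(p["cam_to_world"],3).tolist())
    for q in("rail","tool_rest","soldering_pencil","pencil_grip","desk_lamp","pump_centre"):
        print(q,[(round(r["confidence"],2),[round(float(v)) for v in r["extent"]],int(r["pixels"].sum())) for r in env.trace(p,q)][:3])
E
```

```text
.
..
pics
0.011 {'time_s': 0.0, 'q': array([ 5.38409482e+01,  2.18404418e+01,  7.43858238e+01, -3.53427581e-04,
        8.38582340e+01, -1.23343727e+01]), 'qvel': array([-0.05109659, -0.02045568,  0.06960828,  0.07457531, -0.0357531 ,
        0.04494367]), 'joint_efforts': array([-1.85233730e-03, -4.48458588e+01, -2.31278300e+01, -2.98525410e-04,
        4.75375797e-03, -1.74143162e-05]), 'position': array([0.22198515, 0.50289977, 0.24171061]), 'tool_rot': array([[-9.14785898e-01,  4.03938129e-01, -8.65219024e-04],
       [ 4.03938937e-01,  9.14785171e-01, -1.19434087e-03],
       [ 3.09049716e-04, -1.44206184e-03, -9.99998912e-01]]), 'ft_force': array([-0.09037213, -0.13330551,  0.02435044]), 'wrist_torque': array([-0.06973109, -0.03707123,  0.01408921]), 'grip_width': 0.08544413765737352}
scene 520.0096939982836 -0.18233551434316908 [[0.671, 0.42, -0.612, -0.194], [-0.742, 0.384, -0.55, -0.773], [0.004, 0.823, 0.569, 0.737], [0.0, 0.0, 0.0, 1.0]]
rail [(0.6, [316, 190, 413, 281], 2818), (0.42, [247, 228, 297, 296], 1086)]
tool_rest [(0.72, [250, 230, 298, 293], 1089)]
soldering_pencil []
pencil_grip [(0.77, [282, 273, 341, 327], 585)]
desk_lamp [(0.58, [328, 183, 362, 228], 577)]
pump_centre [(0.79, [325, 186, 362, 227], 518)]
top 398.5156639112837 -0.006311303859833008 [[0.008, 0.996, -0.087, 0.425], [-1.0, 0.008, -0.002, -0.139], [-0.001, 0.087, 0.996, 0.973], [0.0, 0.0, 0.0, 1.0]]
rail [(0.87, [312, 150, 403, 203], 1845)]
tool_rest [(0.65, [317, 239, 339, 288], 678)]
soldering_pencil [(0.88, [333, 243, 394, 264], 393)]
pencil_grip [(0.73, [315, 236, 393, 266], 456)]
desk_lamp [(0.54, [314, 236, 396, 264], 400)]
pump_centre [(0.78, [326, 127, 344, 205], 772), (0.62, [315, 234, 394, 264], 431), (0.3, [317, 237, 338, 286], 605)]
```

View pics/scene0.png

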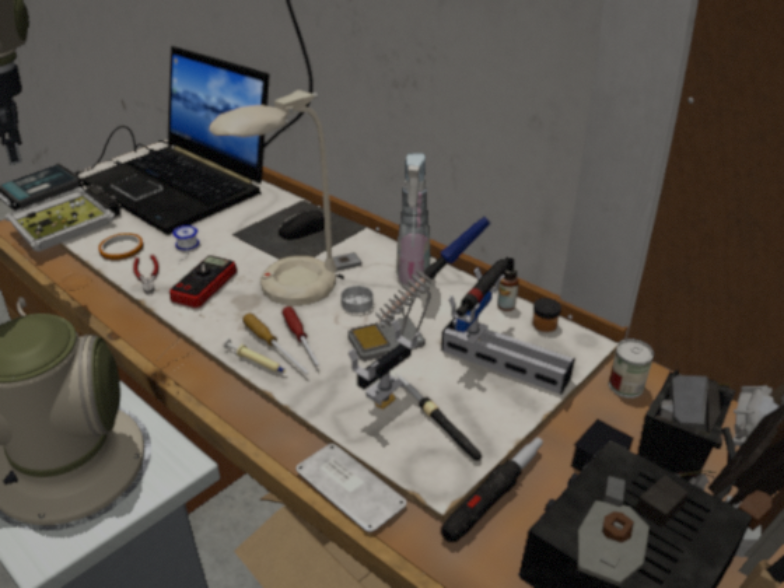

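View pics/top0.png

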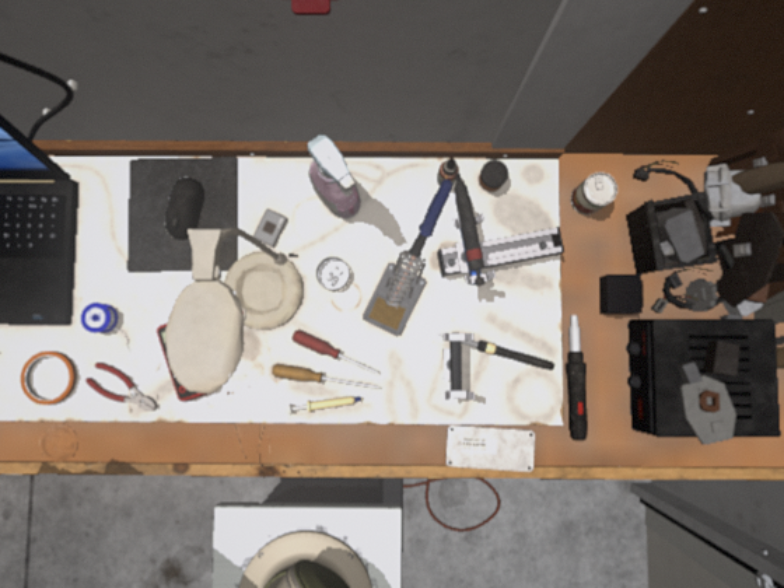

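```bash
python3 - <<'E'
from h import *
for n,(a,b,c,d),s in(("scene",(150,235,250,430),4),("top",(105,300,250,420),4)):
    p=pickle.load(open(n+"0.pkl","rb")); f=p["frame"][a:b,c:d] if n=="x" else p["frame"]
s=pickle.load(open("scene0.pkl","rb"))["frame"]; t=pickle.load(open("top0.pkl","rb"))["frame"]
cv2.imwrite("pics/s0z.png",cv2.resize(s[170:340,230:430],None,fx=3.5,fy=3.5,interpolation=2))
cv2.imwrite("pics/t0z.png",cv2.resize(t[110:300,290:420],None,fx=3.1,fy=3.1,interpolation=2))
E
```

```text
(no output)
```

View pics/s0z.png

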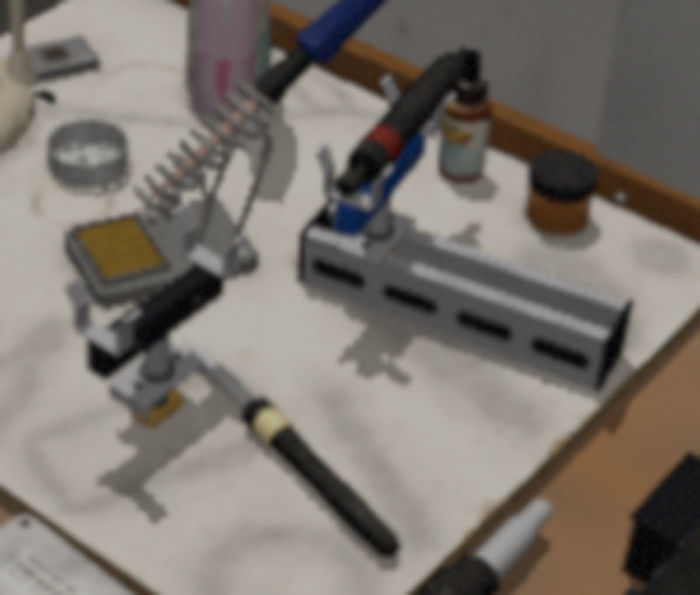

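View pics/t0z.png

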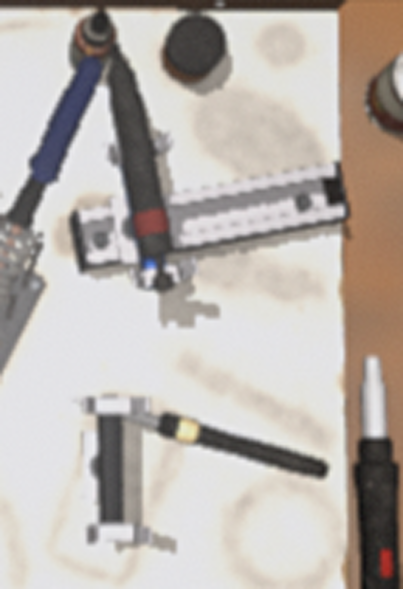

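```bash
python3 - <<'E'
from h import *
s=pickle.load(open("scene0.pkl","rb"))["frame"]; t=pickle.load(open("top0.pkl","rb"))["frame"]
def z(im,a,b,c,d,k,n):
    o=cv2.resize(im[a:b,c:d],None,fx=k,fy=k,interpolation=cv2.INTER_CUBIC)
    for i in range(0,d-c,10):
        cv2.line(o,(i*k,0),(i*k,5),(0,0,255),1); cv2.putText(o,str(c+i),(i*k,14),0,.35,(0,0,255),1)
    for i in range(0,b-a,10):
        cv2.line(o,(0,i*k),(5,i*k),(0,0,255),1); cv2.putText(o,str(a+i),(0,i*k+4),0,.35,(0,0,255),1)
    cv2.imwrite(n,o)
z(s,225,335,245,350,7,"pics/sz1.png") if 0 else z(s,228,332,245,350,5,"pics/sz1.png")
z(t,230,295,310,400,8,"pics/tz1.png")
z(t,140,210,305,410,7,"pics/tz2.png")
z(s,180,285,310,420,5,"pics/sz2.png")
E
```

```text
(no output)
```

View pics/tz1.png

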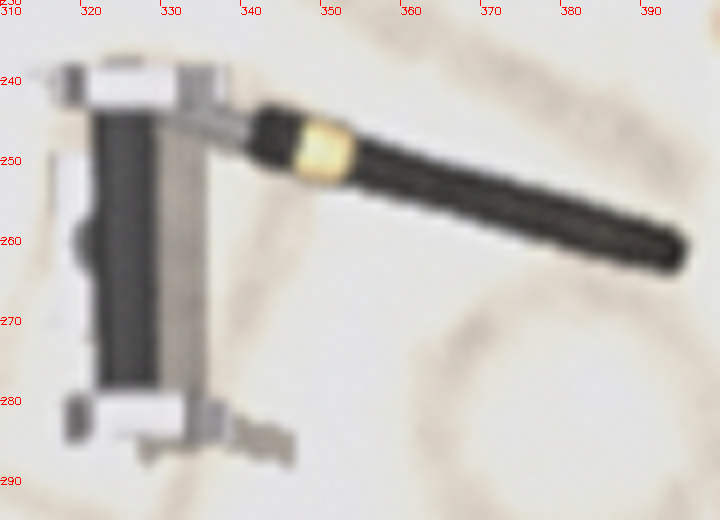

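View pics/sz1.png

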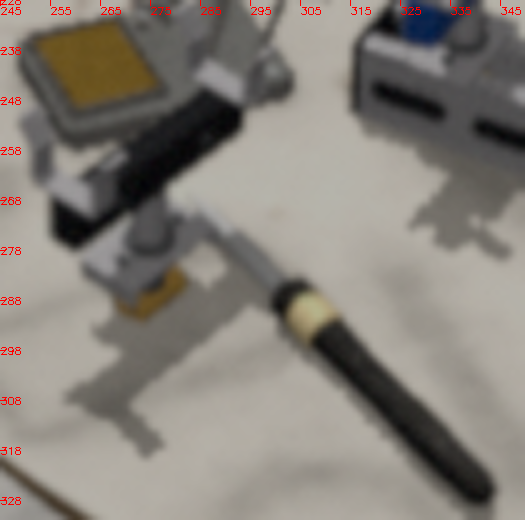

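View pics/tz2.png

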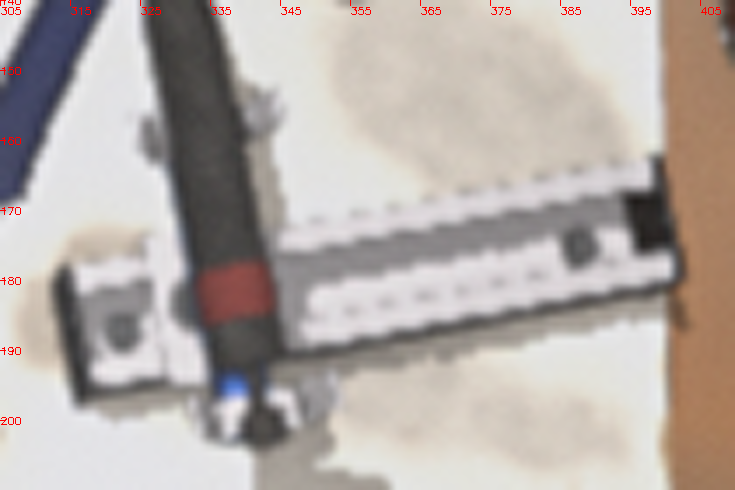

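View pics/sz2.png

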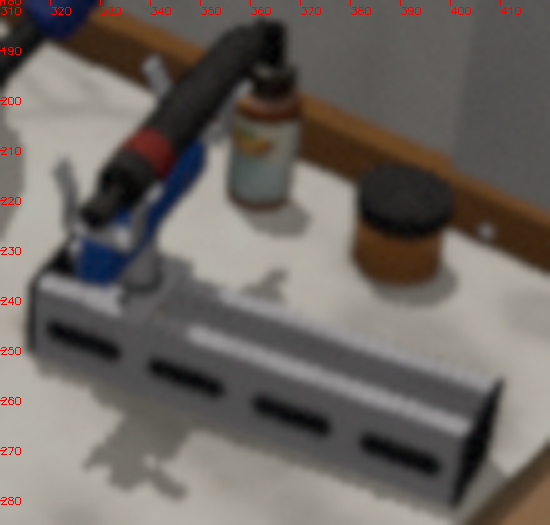

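```bash
python3 - <<'E'
from h import *
t=pickle.load(open("top0.pkl","rb")); s=pickle.load(open("scene0.pkl","rb"))
print(t["cx"],t["cy"],t["cam_to_world"][:3,3],s["cam_to_world"][:3,3])
P=back(t,[[313.9,177.4],[399,162.1],[402.4,180.7],[316.4,197.9]],.041); print(np.round(P,4))
d=lambda a,b:np.linalg.norm(a-b)
print("rail",d(P[0],P[1]),d(P[3],P[2]),d(P[0],P[3]),d(P[1],P[2]),P.mean(0), np.degrees(np.arctan2(*(P[0]-P[1])[:2])),np.degrees(np.arctan2(*(P[3]-P[2])[:2])))
# scene rail near top corners: left (315,236) right (401,265), far right (408,256)
Q=back(s,[[318,236.5],[401.5,266],[408.5,256.5]],.041); print(np.round(Q,4))
# rest bar top corners (z .086) in top: 
B=back(t,[[321.5,243.5],[329,243.5],[330,279],[322,279]],.086); print(np.round(B,4),B.mean(0))
# scene: foot corners z~.009
F=back(s,[[268,288],[273,292],[282,284]],.0); print("foot",np.round(F,4))
# pencil axis, z=.01
G=back(t,[[341,247],[394,261.3]],.010); print("penc",np.round(G,4),d(*G))
H=back(s,[[301,287.5],[340,325]],.010); print("penc s",np.round(H,4),d(*H))
H=back(s,[[305,290],[284,271]],.010);print(np.round(H,4))
E
```

```text
277.61913724339627 211.24958548150772 [ 0.42476888 -0.13926969  0.97298764] [-0.19378291 -0.7730057   0.73706377]
[[ 0.5875 -0.223   0.041 ]
 [ 0.626  -0.425   0.041 ]
 [ 0.5814 -0.4322  0.041 ]
 [ 0.5387 -0.2289  0.041 ]]
rail 0.20569090171950216 0.207800508839048 0.04912694352765639 0.04515532817965523 [ 0.58339634 -0.32727032  0.041     ] -10.774202435148398 -11.843144333136182
[[ 0.5481 -0.2318  0.041 ]
 [ 0.5856 -0.4237  0.041 ]
 [ 0.6227 -0.4188  0.041 ]]
[[ 0.4315 -0.2358  0.086 ]
 [ 0.4316 -0.2525  0.086 ]
 [ 0.3537 -0.2545  0.086 ]
 [ 0.3536 -0.2369  0.086 ]] [ 0.392583   -0.24491474  0.086     ]
foot [[ 0.3842 -0.2327  0.    ]
 [ 0.3823 -0.2484  0.    ]
 [ 0.4128 -0.246   0.    ]]
penc [[ 0.424  -0.291   0.01  ]
 [ 0.3909 -0.4181  0.01  ]] 0.13132348905735847
penc s [[ 0.4228 -0.2889  0.01  ]
 [ 0.3923 -0.4106  0.01  ]] 0.12546626133522676
[[ 0.4225 -0.2997  0.01  ]
 [ 0.4378 -0.2294  0.01  ]]
```

```bash
cat >> h.py <<'E'
def Rz(a): a=np.radians(a); return np.array([[np.cos(a),-np.sin(a),0],[np.sin(a),np.cos(a),0],[0,0,1]])
def box(x0,x1,y0,y1,z0,z1):
    c=np.array([[x,y,z] for x in(x0,x1) for y in(y0,y1) for z in(z0,z1)])/1000.
    return c,[(0,1),(2,3),(4,5),(6,7),(0,2),(1,3),(4,6),(5,7),(0,4),(1,5),(2,6),(3,7)]
def draw(o,p,b,pos,yaw,col,k,off):
    c,e=b; uv=proj(p,c@Rz(yaw).T+pos)
    uv=(uv+.5-np.array(off))*k-.5
    for i,j in e: cv2.line(o,tuple(int(round(v)) for v in uv[i]),tuple(int(round(v)) for v in uv[j]),col,1,cv2.LINE_AA)
REST=[box(-52,52,-8,8,62,86),box(-26.5,26.5,-15,15,29,32),box(-16.7,16.7,-9.5,9.5,0,9)]
RAIL=[box(-21,21,-100,100,0,41),box(-11.5,11.5,-100,100,41,41)]
PEN=[box(-10,10,-67,69,-10,10),box(0,0,-137,69,0,0)]
def over(p,items,a,b,c,d,k,n):
    o=cv2.resize(p["frame"][a:b,c:d],None,fx=k,fy=k,interpolation=cv2.INTER_CUBIC)
    for bs,pos,yaw,col in items:
        for x in bs: draw(o,p,x,np.array(pos),yaw,col,k,(c,a))
    cv2.imwrite(f"pics/{n}.png",o)
E
cat > ov.py <<'E'
from h import *
t=pickle.load(open("top0.pkl","rb")); s=pickle.load(open("scene0.pkl","rb"))
it=[(RAIL,(.584,-.327,0),11,(0,0,255)),(REST,(.3926,-.245,0),1.3,(0,200,0)),(PEN,(.4075,-.351,.01),180-14.6,(255,100,0))]
over(t,it,145,295,305,410,5,"ov_t"); over(s,it,180,335,240,420,4,"ov_s")
E
python3 ov.py
```

```text
(no output)
```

View pics/ov_t.png

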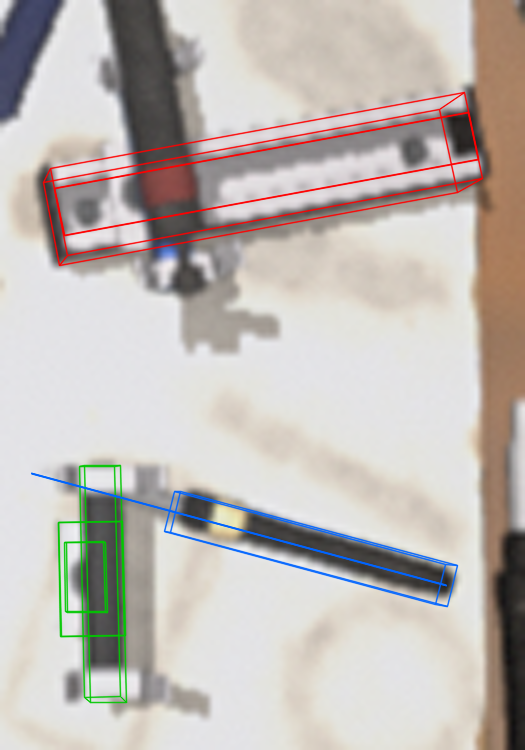

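View pics/ov_s.png

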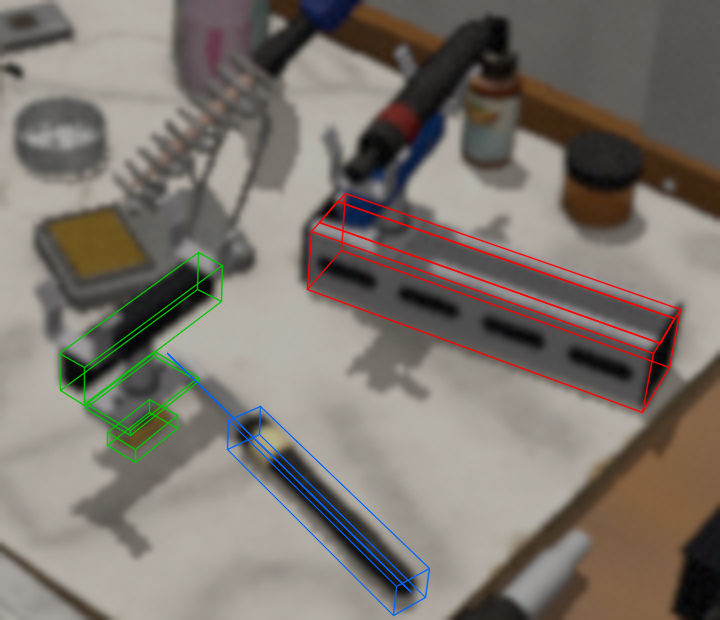

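```bash
cat >> h.py <<'E'
from scipy.spatial.transform import Rotation as Ro
def plan(pos,yaw,q=True):
    """tool-frame shift mm, rotvec deg, from measured pose, to tool down with tool x at yaw"""
    o=env.observe(); R=np.array(o["tool_rot"]); a=np.radians(yaw)
    x=np.array([np.cos(a),np.sin(a),0]); z=np.array([0,0,-1.]); Rt=np.c_[x,np.cross(z,x),z]
    print("lin",np.round(R.T@(np.array(pos)-o["position"])*1000,1),"ang",np.round(Ro.from_matrix(R.T@Rt).as_rotvec(degrees=True),2),
      "t",round(o["time_s"],2),"at",np.round(o["position"],4),"yaw",round(np.degrees(np.arctan2(R[1,0],R[0,0])),2),"q",np.round(o["q"]))
E
python3 - <<'E'
from h import *
t=pickle.load(open("top0.pkl","rb"))
print("lamp base",back(t,[[189,207]],.02),"head c",back(t,[[146,240]],.34))
plan((.25,.35,.46),156)
plan((.3926,-.245,.46),181.3)
plan((.3926,-.245,.15),181.3)
E
```

```text
lamp base [[0.51675278 0.075327   0.02      ]] head c [[0.43272495 0.07007261 0.34      ]]
lin [ -87.3 -128.8 -217.7] ang [ 0.   -0.    0.18] t 0.7 at [0.2221 0.5031 0.2423] yaw 156.18 q [ 54.  22.  74.   0.  84. -12.]
lin [-458.1 -615.5 -217.7] ang [  0.    -0.   -25.12] t 0.7 at [0.2221 0.5031 0.2423] yaw 156.18 q [ 54.  22.  74.   0.  84. -12.]
lin [-458.1 -615.5   92.3] ang [  0.    -0.   -25.12] t 0.7 at [0.2221 0.5031 0.2423] yaw 156.18 q [ 54.  22.  74.   0.  84. -12.]
```

Emit:
{"api": "servo_tool", "payload": {"commands": [{"linear":[-10,-15,-50],"angular":[0,0,0],"gripper":1},{"linear":[-20,-30,-100],"angular":[0,0,0],"gripper":1},{"linear":[-30,-40,-150],"angular":[0,0,0],"gripper":1},{"linear":[-45,-60,-195],"angular":[0,0,-3],"gripper":1},{"linear":[-60,-85,-215],"angular":[0,0,-5],"gripper":1},{"linear":[-90,-123,-218],"angular":[0,0,-8],"gripper":1},{"linear":[-120,-160,-218],"angular":[0,0,-10],"gripper":1},{"linear":[-150,-200,-218],"angular":[0,0,-12],"gripper":1},{"linear":[-180,-240,-218],"angular":[0,0,-14],"gripper":1},{"linear":[-210,-280,-218],"angular":[0,0,-16],"gripper":1},{"linear":[-240,-320,-218],"angular":[0,0,-18],"gripper":1},{"linear":[-270,-360,-218],"angular":[0,0,-20],"gripper":1},{"linear":[-300,-400,-218],"angular":[0,0,-22],"gripper":1},{"linear":[-330,-440,-218],"angular":[0,0,-25.1],"gripper":1},{"linear":[-360,-480,-205],"angular":[0,0,-25.1],"gripper":1},{"linear":[-390,-520,-180],"angular":[0,0,-25.1],"gripper":1},{"linear":[-420,-560,-150],"angular":[0,0,-25.1],"gripper":1},{"linear":[-445,-595,-120],"angular":[0,0,-25.1],"gripper":1},{"linear":[-458,-615,-80],"angular":[0,0,-25.1],"gripper":1},{"linear":[-458,-615,-40],"angular":[0,0,-25.1],"gripper":1}], "force": 60}}

```text
time_s: 2.7
position: [0.3931, -0.2473, 0.2825]
tool_rot: [[-1.0, -0.02, 0.002], [-0.02, 1.0, -0.002], [-0.002, -0.002, -1.0]]
ft_force: [1.5, 0.4, -0.1]
grip_width: 0.0856
```

```bash
python3 - <<'E'
from h import *
plan((.3926,-.245,.15),181.3)
plan((.3926,-.245,.066),181.3)
E
```

```text
lin [  0.6   2.6 132.5] ang [-0.13  0.09 -0.17] t 2.7 at [ 0.3931 -0.2473  0.2825] yaw -178.87 q [ -47.   11.   83.   -0.   86. -138.]
lin [  0.8   2.8 216.5] ang [-0.13  0.09 -0.17] t 2.7 at [ 0.3931 -0.2473  0.2825] yaw -178.87 q [ -47.   11.   83.   -0.   86. -138.]
```

Emit:
{"api": "servo_tool", "payload": {"commands": [{"linear":[1,3,40],"angular":[0,0,0],"gripper":1},{"linear":[1,3,85],"angular":[0,0,0],"gripper":1},{"linear":[1,3,130],"angular":[0,0,0],"gripper":1},{"linear":[1,3,160],"angular":[0,0,0],"gripper":1},{"linear":[1,3,185],"angular":[0,0,0],"gripper":1},{"linear":[1,3,205],"angular":[0,0,0],"gripper":0.3},{"linear":[1,3,216.5],"angular":[0,0,0],"gripper":0},{"linear":[1,3,216.5],"angular":[0,0,0],"gripper":-0.2},{"linear":[1,3,216.5],"angular":[0,0,0],"gripper":-0.4},{"linear":[1,3,216.5],"angular":[0,0,0],"gripper":-1},{"linear":[1,3,216.5],"angular":[0,0,0],"gripper":-1},{"linear":[1,3,216.5],"angular":[0,0,0],"gripper":-1},{"linear":[1,3,216.5],"angular":[0,0,0],"gripper":-1},{"linear":[1,3,216.5],"angular":[0,0,0],"gripper":-1}], "force": 70}}

```text
time_s: 4.1
position: [0.3921, -0.2418, 0.068]
tool_rot: [[-1.0, -0.022, 0.002], [-0.022, 1.0, -0.002], [-0.002, -0.002, -1.0]]
ft_force: [0.2, -1.3, 6.4]
grip_width: 0.0154
```

```bash
python3 - <<'E'
from h import *
plan((.3926,-.245,.066),181.3)
for n in("scene","top"):
    p=env.get_image(n); pickle.dump(p,open(n+"1.pkl","wb"))
s=pickle.load(open("scene1.pkl","rb"))["frame"];t=pickle.load(open("top1.pkl","rb"))["frame"]
a=cv2.resize(s[200:310,230:340],None,fx=3.6,fy=3.6); b=cv2.resize(t[220:300,300:380],(396,396))
cv2.imwrite("pics/g1.png",np.hstack([a,b]))
E
```

```text
lin [-0.5 -3.2  2. ] ang [-0.1   0.09 -0.02] t 4.1 at [ 0.3921 -0.2418  0.068 ] yaw -178.72 q [ -46.   26.  103.   -0.   51. -138.]
```

View pics/g1.png

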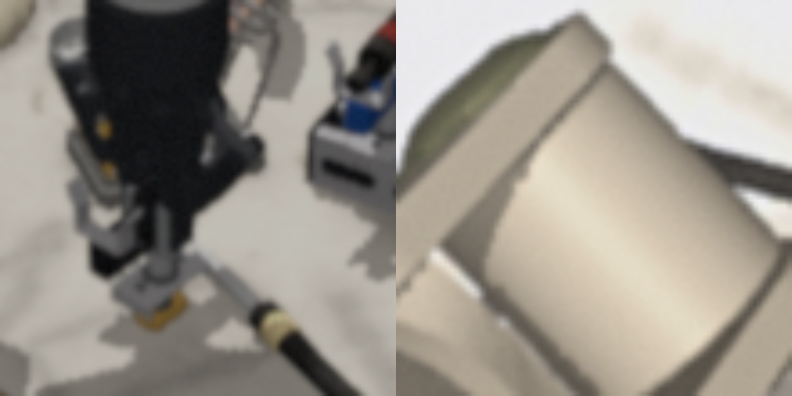

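Emit:
{"api": "servo_tool", "payload": {"commands": [{"linear":[0,0,-10],"angular":[0,0,0],"gripper":-1},{"linear":[0,0,-30],"angular":[0,0,0],"gripper":-1},{"linear":[-2,-5,-60],"angular":[0,0,0],"gripper":-1},{"linear":[-5,-35,-85],"angular":[0,0,0],"gripper":-1},{"linear":[-8,-65,-90],"angular":[0,0,8],"gripper":-1},{"linear":[-15,-100,-90],"angular":[0,0,16],"gripper":-1},{"linear":[-22,-125,-90],"angular":[0,0,24],"gripper":-1},{"linear":[-40,-134,-90],"angular":[0,0,32],"gripper":-1},{"linear":[-60,-134,-90],"angular":[0,0,40],"gripper":-1},{"linear":[-80,-134,-90],"angular":[0,0,48],"gripper":-1},{"linear":[-105,-134,-90],"angular":[0,0,56],"gripper":-1},{"linear":[-130,-134,-90],"angular":[0,0,64],"gripper":-1},{"linear":[-155,-134,-85],"angular":[0,0,72],"gripper":-1},{"linear":[-175,-134,-80],"angular":[0,0,80.3],"gripper":-1},{"linear":[-190,-133.6,-75],"angular":[0,0,80.3],"gripper":-1},{"linear":[-197.5,-133.6,-67],"angular":[0,0,80.3],"gripper":-1},{"linear":[-197.5,-133.6,-67],"angular":[0,0,80.3],"gripper":-1}]}}

```text
time_s: 5.9
position: [0.5919, -0.3697, 0.1325]
tool_rot: [[-0.192, 0.981, -0.002], [0.981, 0.192, 0.002], [0.003, -0.002, -1.0]]
ft_force: [-0.2, 0.3, -2.3]
grip_width: 0.0152
```

```bash
python3 - <<'E'
from h import *
plan((.5925,-.371,.135),101)
for n in("scene","top"):
    p=env.get_image(n); pickle.dump(p,open(n+"2.pkl","wb"))
s=pickle.load(open("scene2.pkl","rb"))["frame"];t=pickle.load(open("top2.pkl","rb"))["frame"]
a=cv2.resize(s[170:290,300:420],None,fx=5,fy=5,interpolation=2); cv2.imwrite("pics/h2.png",a)
cv2.imwrite("pics/h2t.png",t)
E
```

```text
lin [-1.4  0.4 -2.5] ang [-0.11 -0.15  0.04] t 5.9 at [ 0.5919 -0.3697  0.1325] yaw 101.04 q [-42.  42.  57.   0.  82. -53.]
```

View pics/h2.png

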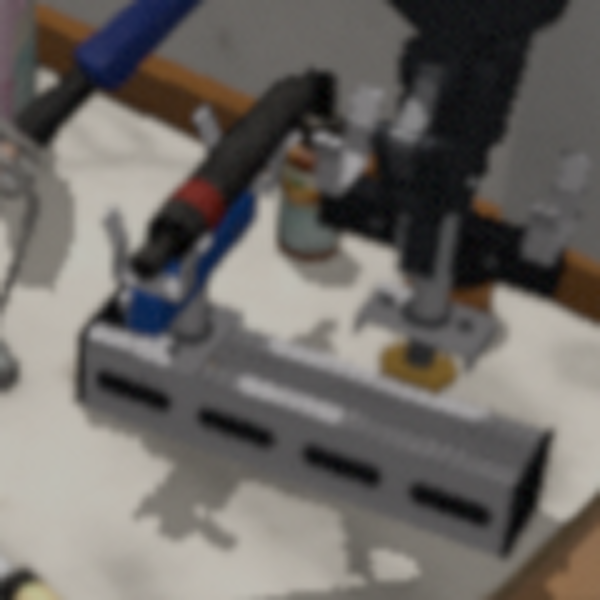

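View pics/h2t.png

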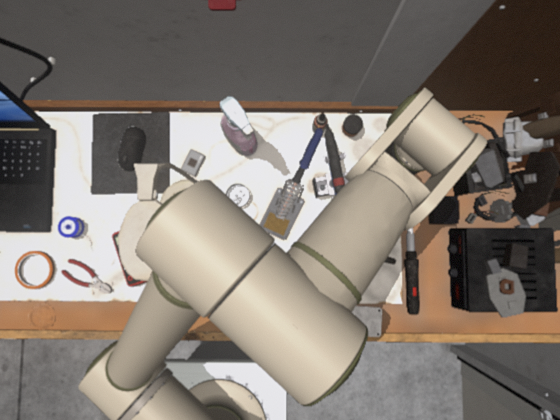

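```bash
cat > ov2.py <<'E'
from h import *
s=pickle.load(open("scene2.pkl","rb"))
it=[(RAIL,(.584,-.327,0),11,(0,0,255)),(REST,(.5919,-.3697,.0645),101,(0,230,0))]
over(s,it,175,290,305,420,6,"ov2")
E
python3 ov2.py
```

```text
(no output)
```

View pics/ov2.png

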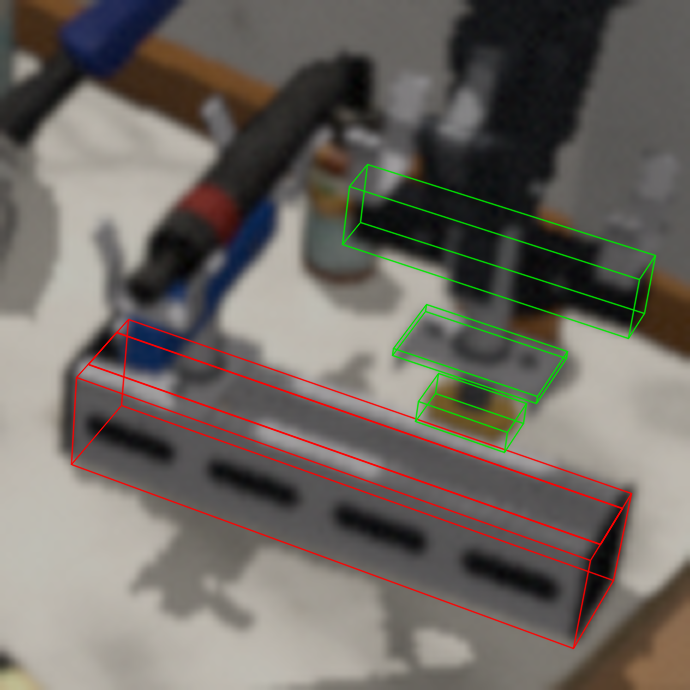

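```bash
python3 - <<'E'
from h import *
def z(im,a,b,c,d,k,n):
    o=cv2.resize(im[a:b,c:d],None,fx=k,fy=k,interpolation=cv2.INTER_CUBIC)
    o=cv2.convertScaleAbs(o,alpha=1.5,beta=10)
    for i in range(0,d-c,5):
        cv2.line(o,(i*k+k//2,0),(i*k+k//2,5),(0,0,255),1); cv2.putText(o,str(c+i),(i*k,14),0,.35,(0,0,255),1)
    for i in range(0,b-a,5):
        cv2.line(o,(0,i*k+k//2),(5,i*k+k//2),(0,0,255),1); cv2.putText(o,str(a+i),(0,i*k+4+k//2),0,.35,(0,0,255),1)
    cv2.imwrite(n,o)
s=pickle.load(open("scene2.pkl","rb"))["frame"]
z(s,195,255,355,420,11,"pics/z2a.png"); z(s,220,290,315,420,7,"pics/z2b.png")
E
```

```text
(no output)
```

View pics/z2a.png

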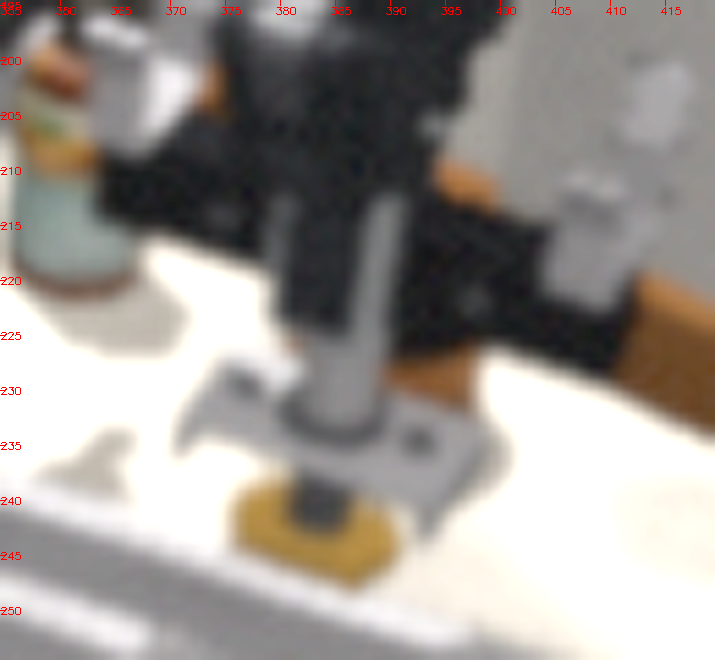

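View pics/z2b.png

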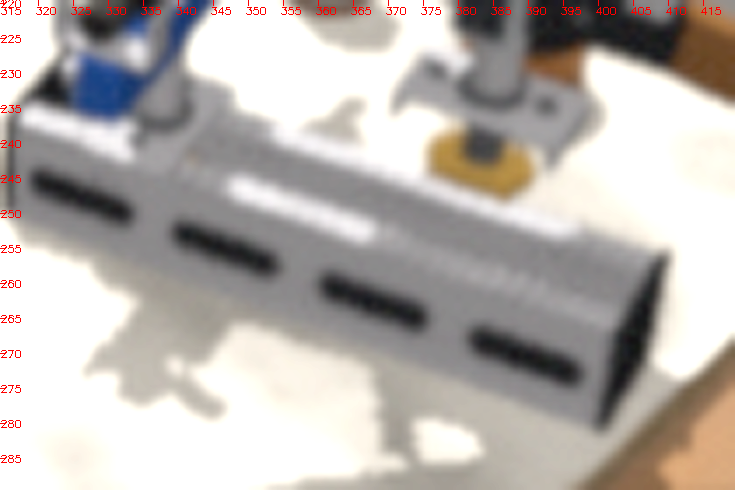

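```bash
python3 - <<'E'
from h import *
t=pickle.load(open("top0.pkl","rb")); 
o=cv2.resize(t["frame"][155:205,340:410],None,fx=10,fy=10,interpolation=2)
for i in range(0,70,5): cv2.putText(o,str(340+i),(i*10,12),0,.35,(0,0,255),1); cv2.line(o,(i*10+5,0),(i*10+5,4),(0,0,255),1)
for i in range(0,50,5): cv2.putText(o,str(155+i),(0,i*10+9),0,.35,(0,0,255),1)
cv2.imwrite("pics/z3.png",o)
g=t["frame"].astype(int).sum(2)//3
for c in (355,365,375,385,392): print(c,g[158:200,c].tolist())
E
```

```text
355 [212, 214, 219, 222, 224, 224, 224, 224, 225, 225, 224, 218, 198, 210, 218, 205, 171, 140, 138, 137, 142, 176, 221, 224, 221, 209, 194, 208, 219, 202, 145, 90, 111, 129, 137, 164, 197, 205, 203, 196, 195, 199]
365 [200, 201, 201, 199, 194, 199, 203, 209, 214, 210, 198, 211, 218, 217, 192, 142, 134, 136, 143, 174, 220, 224, 220, 201, 187, 211, 220, 207, 157, 96, 111, 138, 147, 167, 191, 198, 196, 201, 200, 203, 200, 200]
375 [196, 193, 192, 194, 197, 197, 197, 195, 197, 210, 216, 213, 187, 134, 131, 136, 139, 166, 209, 223, 219, 206, 192, 207, 218, 214, 184, 111, 112, 143, 149, 177, 217, 222, 217, 212, 211, 209, 205, 203, 201, 202]
385 [193, 195, 196, 196, 195, 192, 195, 210, 214, 213, 193, 135, 130, 136, 130, 116, 117, 130, 147, 176, 203, 213, 216, 212, 183, 104, 110, 150, 160, 186, 225, 228, 226, 225, 224, 224, 222, 217, 213, 210, 206, 202]
392 [192, 191, 189, 189, 177, 176, 198, 207, 198, 163, 133, 136, 136, 140, 170, 215, 221, 215, 199, 181, 198, 210, 192, 134, 92, 128, 154, 164, 196, 226, 228, 227, 225, 225, 224, 224, 223, 224, 221, 218, 215, 212]
```

View pics/z3.png

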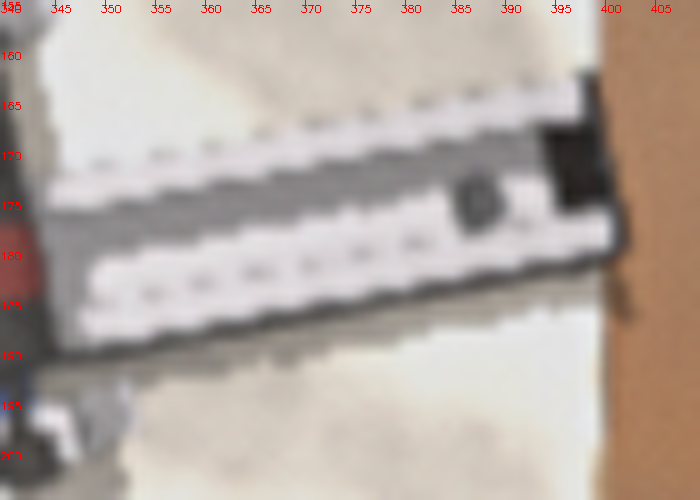

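```bash
python3 - <<'E'
from h import *
t=pickle.load(open("top0.pkl","rb")); s=pickle.load(open("scene2.pkl","rb"))
c=[355,365,375,392]
for nm,r in(("farslot",[174,172.4,170.25,166.7]),("nearslot",[184,182,180,177]),("farout",[170,168,166.2,162.5]),("nearout",[187.9,186,184.4,180.8])):
    P=back(t,np.c_[c,r],.041); k=np.polyfit(P[:,1],P[:,0],1); print(nm,np.round(np.degrees(np.arctan(k[0])),2),"x at y=-.37:",np.round(np.polyval(k,-.37),4),np.round((np.polyval(k,-.37)-.5919)*np.cos(np.radians(11)),4))
# scene: slot far edge etc rows per column
g=s["frame"].astype(int).sum(2)//3
for cc in (365,372,396,400): print(cc,list(zip(range(236,276),g[236:276,cc].tolist())))
E
```

```text
farslot -11.88 x at y=-.37: 0.6065 0.0143
nearslot -11.26 x at y=-.37: 0.5827 -0.009
farout -12.0 x at y=-.37: 0.6165 0.0241
nearout -11.33 x at y=-.37: 0.5731 -0.0184
365 [(236, 131), (237, 137), (238, 128), (239, 126), (240, 142), (241, 158), (242, 155), (243, 137), (244, 107), (245, 89), (246, 86), (247, 84), (248, 85), (249, 94), (250, 120), (251, 146), (252, 155), (253, 146), (254, 118), (255, 93), (256, 85), (257, 85), (258, 82), (259, 69), (260, 45), (261, 21), (262, 16), (263, 32), (264, 62), (265, 78), (266, 85), (267, 88), (268, 92), (269, 99), (270, 110), (271, 127), (272, 142), (273, 148), (274, 151), (275, 153)]
372 [(236, 161), (237, 174), (238, 179), (239, 179), (240, 179), (241, 179), (242, 177), (243, 170), (244, 160), (245, 145), (246, 122), (247, 94), (248, 82), (249, 82), (250, 85), (251, 86), (252, 91), (253, 99), (254, 103), (255, 100), (256, 93), (257, 87), (258, 87), (259, 85), (260, 84), (261, 76), (262, 53), (263, 27), (264, 15), (265, 23), (266, 47), (267, 71), (268, 82), (269, 87), (270, 90), (271, 96), (272, 104), (273, 107), (274, 107), (275, 106)]
396 [
[... 222 characters left out ...]
, (255, 87), (256, 85), (257, 82), (258, 82), (259, 83), (260, 83), (261, 87), (262, 96), (263, 102), (264, 101), (265, 91), (266, 87), (267, 86), (268, 85), (269, 83), (270, 71), (271, 45), (272, 22), (273, 20), (274, 34), (275, 63)]
400 [(236, 117), (237, 122), (238, 137), (239, 159), (240, 172), (241, 176), (242, 173), (243, 170), (244, 169), (245, 165), (246, 162), (247, 159), (248, 159), (249, 158), (250, 157), (251, 153), (252, 140), (253, 119), (254, 103), (255, 98), (256, 92), (257, 85), (258, 81), (259, 83), (260, 84), (261, 84), (262, 86), (263, 95), (264, 100), (265, 102), (266, 96), (267, 88), (268, 84), (269, 83), (270, 83), (271, 82), (272, 80), (273, 78), (274, 75), (275, 71)]
```

```bash
python3 - <<'E'
from h import *
s=pickle.load(open("scene2.pkl","rb")); u=Rz(11.5)
def rel(uv,z): 
    P=back(s,uv,z)-np.array([.5919,-.3697,0]); return np.round((P@u)[:,:2]*1000,1).tolist()
print("slot centre",rel([[365,246.8],[372,249.3],[396,257.9]],.041))
print("slot far",rel([[365,243.6],[372,246],[396,253.8]],.041),"near",rel([[365,250],[372,252.5],[396,261.8]],.041))
print("bar bottom front corners (expect -8,+-52)",rel([[363.5,213.8],[410,229.5]],.1265))
print("foot bottom front (expect -9.5)",rel([[386,247.8],[378,245.5]],.0645),"foot extremes",rel([[375.5,242],[390.5,244]],.069))
print("rail right top near/far", rel([[401.1,266],[410.3,256]],.041))
g=s["frame"].astype(int).sum(2)//3
for c in (367,370,375,400,405): print(c,list(zip(range(208,236),g[208:236,c].tolist())))
E
```

```text
slot centre [[3.8, 39.5], [3.5, 23.0], [2.3, -32.4]]
slot far [[14.3, 43.9], [14.2, 27.4], [15.4, -27.6]] near [[-6.5, 35.2], [-6.7, 18.9], [-9.9, -36.8]]
bar bottom front corners (expect -8,+-52) [[-0.5, 50.6], [-3.2, -51.7]]
foot bottom front (expect -9.5) [[-5.6, -9.5], [-6.9, 8.0]] foot extremes [[-4.1, 15.4], [5.7, -14.7]]
rail right top near/far [[-17.4, -50.9], [24.0, -57.1]]
367 [(208, 76), (209, 41), (210, 18), (211, 12), (212, 10), (213, 16), (214, 13), (215, 31), (216, 62), (217, 91), (218, 101), (219, 95), (220, 91), (221, 104), (222, 115), (223, 119), (224, 117), (225, 116), (226, 124), (227, 150), (228, 175), (229, 182), (230, 181), (231, 182), (232, 179), (233, 170), (234, 158), (235, 157)]
370 [(208, 25), (209, 15), (210, 16), (211, 13), (212, 14), (213, 9), (214, 12), (215, 24), (216, 65), (217, 128), (218, 169), (219, 176), (220, 168), (221, 149), (222, 129), (223, 120), (224, 120), (225, 125), (226, 137), (227, 160), (228, 176), (229, 180), (230, 180), (231, 176), (232, 168), (233, 160), (234, 155), (235, 152)]
375 [(208, 22), (209, 21), (210, 19), (211, 16), (212,
[... 214 characters left out ...]
(231, 99), (232, 101), (233, 103), (234, 115), (235, 147)]
400 [(208, 96), (209, 93), (210, 92), (211, 86), (212, 81), (213, 70), (214, 39), (215, 20), (216, 16), (217, 20), (218, 19), (219, 14), (220, 10), (221, 12), (222, 13), (223, 13), (224, 14), (225, 20), (226, 65), (227, 122), (228, 162), (229, 174), (230, 175), (231, 173), (232, 168), (233, 155), (234, 134), (235, 120)]
405 [(208, 88), (209, 87), (210, 87), (211, 89), (212, 85), (213, 80), (214, 74), (215, 60), (216, 61), (217, 66), (218, 73), (219, 79), (220, 74), (221, 59), (222, 31), (223, 15), (224, 15), (225, 11), (226, 15), (227, 29), (228, 80), (229, 138), (230, 171), (231, 180), (232, 181), (233, 182), (234, 182), (235, 181)]
```

```bash
python3 - <<'E'
from h import *
s=pickle.load(open("scene1.pkl","rb"))
it=[(REST,(.3921,-.2418,0),1.3,(0,230,0))]
over(s,it,225,310,240,310,9,"ov1")
s=pickle.load(open("scene2.pkl","rb")); u=Rz(11.5)
def rel(uv,z): 
    P=back(s,uv,z)-np.array([.5919,-.3697,0]); return np.round((P@u)[:,:2]*1000,1).tolist()
print(rel([[370,216.7],[375,218.2],[400,226.5],[405,228.5]],.1265))
E
```

```text
[[-3.2, 35.0], [-2.9, 24.0], [-3.9, -30.6], [-5.2, -41.7]]
```

View pics/ov1.png

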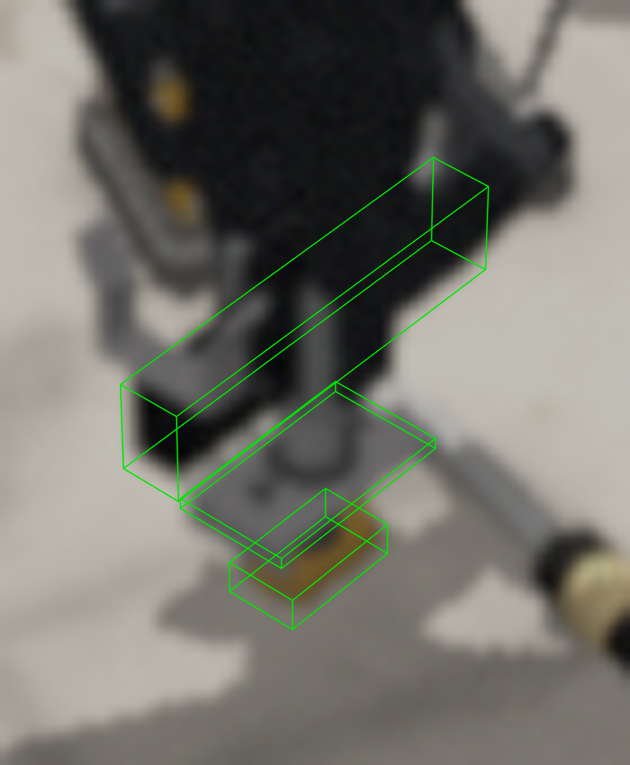

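Emit:
{"api": "servo_tool", "payload": {"commands": [{"linear":[0,1.5,8],"angular":[0,0,-0.5],"gripper":-1},{"linear":[0,1.5,15],"angular":[0,0,-0.5],"gripper":-1},{"linear":[0,1.5,19.5],"angular":[0,0,-0.5],"gripper":-1},{"linear":[0,1.5,19.5],"angular":[0,0,-0.5],"gripper":-1},{"linear":[0,1.5,19.5],"angular":[0,0,-0.5],"gripper":-1}]}}

```text
time_s: 6.5
position: [0.5934, -0.3702, 0.1146]
tool_rot: [[-0.199, 0.98, -0.0], [0.98, 0.199, 0.0], [0.0, -0.0, -1.0]]
ft_force: [0.4, -0.2, -1.5]
grip_width: 0.0152
```

```bash
python3 - <<'E'
from h import *
plan((.5925,-.371,.135),101)
p=env.get_image("scene"); pickle.dump(p,open("scene3.pkl","wb"))
o=cv2.resize(p["frame"][225:275,345:415],None,fx=11,fy=11,interpolation=2); o=cv2.convertScaleAbs(o,alpha=1.6)
cv2.imwrite("pics/z4.png",o)
E
```

```text
lin [ -0.6  -1.1 -20.4] ang [-0.01 -0.    0.47] t 6.5 at [ 0.5934 -0.3702  0.1146] yaw 101.47 q [-42.  43.  58.  -0.  80. -53.]
```

View pics/z4.png

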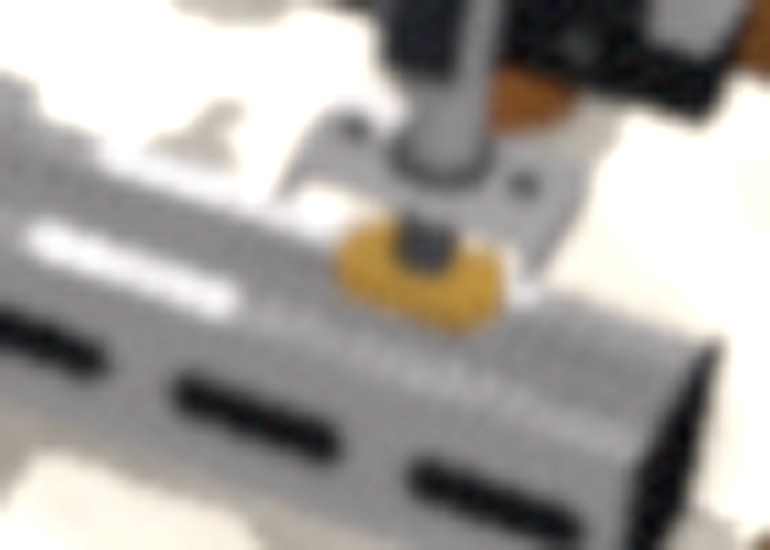

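Emit:
{"api": "servo_tool", "payload": {"commands": [{"linear":[0,-1.3,2],"angular":[0,0,0],"gripper":-1},{"linear":[0,-1.3,4],"angular":[0,0,0],"gripper":-1},{"linear":[0,-1.3,6],"angular":[0,0,0],"gripper":-1},{"linear":[0,-1.3,8],"angular":[0,0,0],"gripper":-1},{"linear":[0,-1.3,9],"angular":[0,0,0],"gripper":-1},{"linear":[0,-1.3,9],"angular":[0,0,0],"gripper":-1}]}}

```text
time_s: 7.15
position: [0.5925, -0.3705, 0.1064]
tool_rot: [[-0.199, 0.98, 0.001], [0.98, 0.199, -0.001], [-0.001, 0.001, -1.0]]
ft_force: [0.9, 0.5, 3.2]
grip_width: 0.0149
```

```bash
python3 - <<'E'
from h import *
plan((.5925,-.371,.135),101)
p=env.get_image("scene"); pickle.dump(p,open("scene4.pkl","wb"))
o=cv2.resize(p["frame"][225:275,345:415],None,fx=11,fy=11,interpolation=2); o=cv2.convertScaleAbs(o,alpha=1.6)
cv2.imwrite("pics/z5.png",o)
E
```

```text
lin [ -0.5  -0.1 -28.6] ang [0.05 0.06 0.48] t 7.15 at [ 0.5925 -0.3705  0.1064] yaw 101.48 q [-42.  43.  59.   0.  78. -53.]
```

View pics/z5.png

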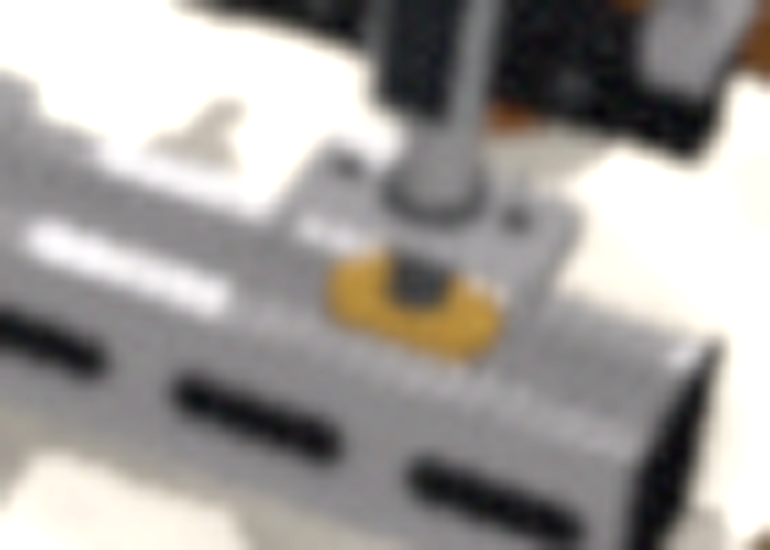

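Emit:
{"api": "servo_tool", "payload": {"commands": [{"linear":[0,0,-3],"angular":[0,0,0],"gripper":-1},{"linear":[0,2.5,-3],"angular":[0,0,0],"gripper":-1},{"linear":[0,2.5,-2],"angular":[0,0,0],"gripper":-1},{"linear":[0,2.5,0],"angular":[0,0,0],"gripper":-1},{"linear":[0,2.5,2],"angular":[0,0,0],"gripper":-1},{"linear":[0,2.5,4],"angular":[0,0,0],"gripper":-1},{"linear":[0,2.5,4],"angular":[0,0,0],"gripper":-1}]}}

```text
time_s: 7.9
position: [0.5945, -0.3698, 0.1011]
tool_rot: [[-0.199, 0.98, -0.001], [0.98, 0.199, 0.001], [0.001, -0.001, -1.0]]
ft_force: [-0.1, -0.3, -2.8]
grip_width: 0.0149
```

Emit:
{"api": "servo_tool", "payload": {"commands": [{"linear":[0,0,3],"angular":[0,0,0],"gripper":-1},{"linear":[0,0,6],"angular":[0,0,0],"gripper":-1},{"linear":[0,0,9],"angular":[0,0,0],"gripper":-1},{"linear":[0,0,12],"angular":[0,0,0],"gripper":-1},{"linear":[0,0,14],"angular":[0,0,0],"gripper":-1},{"linear":[0,0,14],"angular":[0,0,0],"gripper":-1}]}}

```text
time_s: 8.5
position: [0.5946, -0.3699, 0.0874]
tool_rot: [[-0.199, 0.98, -0.0], [0.98, 0.199, 0.0], [0.0, -0.0, -1.0]]
ft_force: [-0.2, -0.5, -2.8]
grip_width: 0.0149
```

```bash
python3 - <<'E'
from h import *
plan((.5945,-.3698,.086),11.5)
p=env.get_image("scene"); pickle.dump(p,open("scene5.pkl","wb"))
o=cv2.resize(p["frame"][215:285,325:415],None,fx=8,fy=8,interpolation=2); o=cv2.convertScaleAbs(o,alpha=1.6)
cv2.imwrite("pics/z6.png",o)
E
```

```text
lin [ 0.1 -0.1  1.4] ang [-2.000e-02 -0.000e+00  8.998e+01] t 8.5 at [ 0.5946 -0.3699  0.0874] yaw 101.48 q [-42.  44.  59.  -0.  76. -53.]
```

View pics/z6.png

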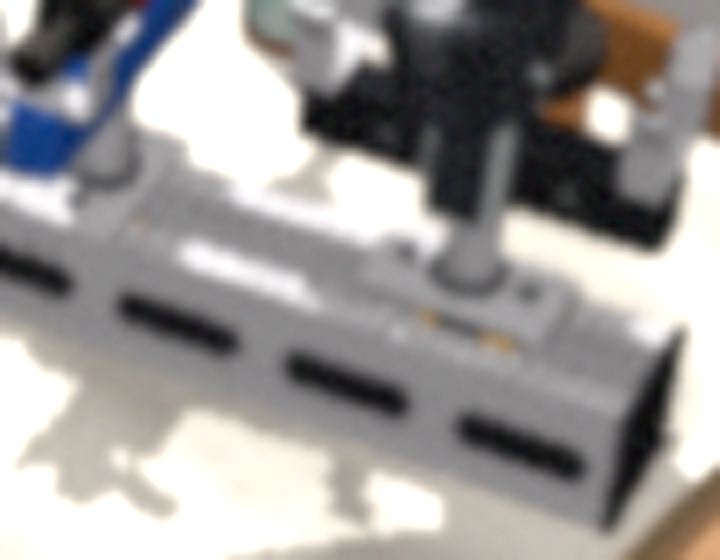

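Emit:
{"api": "servo_tool", "payload": {"commands": [{"linear":[0,0,1],"angular":[0,0,0],"gripper":-1},{"linear":[0,0.2,1.7],"angular":[0,0,5],"gripper":-1},{"linear":[0,0.3,1.7],"angular":[0,0,10],"gripper":-1},{"linear":[0,0.5,1.7],"angular":[0,0,15],"gripper":-1},{"linear":[0,0.5,1.7],"angular":[0,0,20],"gripper":-1},{"linear":[0,0.5,1.7],"angular":[0,0,25],"gripper":-1},{"linear":[0,0.5,1.7],"angular":[0,0,30],"gripper":-1},{"linear":[0,0.5,1.7],"angular":[0,0,30],"gripper":-1}]}}

```text
time_s: 9.35
position: [0.5956, -0.3702, 0.087]
tool_rot: [[0.318, 0.948, 0.002], [0.948, -0.318, -0.001], [-0.001, 0.002, -1.0]]
ft_force: [0.3, -0.6, 3.8]
grip_width: 0.0149
```

Emit:
{"api": "servo_tool", "payload": {"commands": [{"linear":[0,0,-0.7],"angular":[0,0,6],"gripper":-1},{"linear":[0,0,-0.7],"angular":[0,0,12],"gripper":-1},{"linear":[0,0,-0.7],"angular":[0,0,18],"gripper":-1},{"linear":[0,0,-0.7],"angular":[0,0,24],"gripper":-1},{"linear":[0,0,-0.7],"angular":[0,0,30],"gripper":-1},{"linear":[0,0,-0.7],"angular":[0,0,30],"gripper":-1}]}}

```text
time_s: 9.95
position: [0.5954, -0.3701, 0.0871]
tool_rot: [[0.748, 0.663, 0.001], [0.663, -0.748, -0.001], [0.0, 0.001, -1.0]]
ft_force: [1.1, 0.1, 1.2]
grip_width: 0.0151
```

```bash
python3 - <<'E'
from h import *
plan((.5955,-.3700,.087),11.5); o=env.observe(); print(o["ft_force"],o["wrist_torque"])
p=env.get_image("scene"); pickle.dump(p,open("scene6.pkl","wb"))
o=cv2.resize(p["frame"][205:285,325:415],None,fx=7,fy=7,interpolation=2); o=cv2.convertScaleAbs(o,alpha=1.6)
cv2.imwrite("pics/z7.png",o)
E
```

```text
lin [ 0.1 -0.   0.1] ang [ 7.000e-02 -3.000e-02  3.005e+01] t 9.95 at [ 0.5954 -0.3701  0.0871] yaw 41.55 q [-42.  44.  59.  -0.  76.   7.]
[1.11212865 0.10917398 1.19984027] [-0.16531201 -0.0795557  -0.06881738]
```

View pics/z7.png

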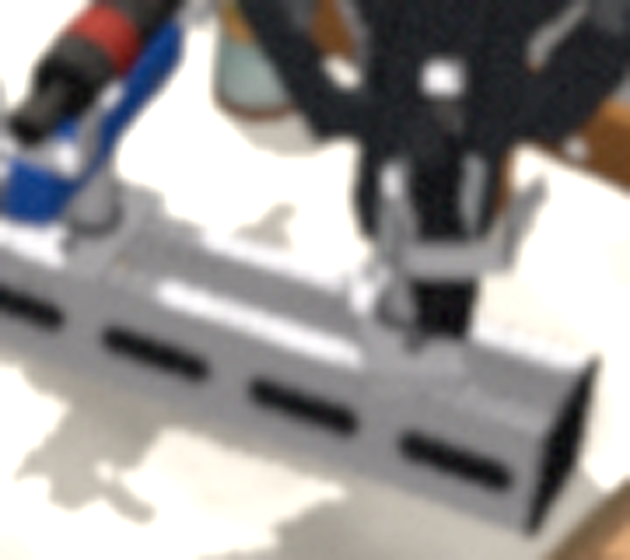

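Turning freely with low forces; finish the quarter turn.

Emit:
{"api": "servo_tool", "payload": {"commands": [{"linear":[0,0,0],"angular":[0,0,6],"gripper":-1},{"linear":[0,0,0],"angular":[0,0,12],"gripper":-1},{"linear":[0,0,0],"angular":[0,0,18],"gripper":-1},{"linear":[0,0,0],"angular":[0,0,24],"gripper":-1},{"linear":[0,0,0],"angular":[0,0,30],"gripper":-1},{"linear":[0,0,0],"angular":[0,0,30],"gripper":-1},{"linear":[0,0,0],"angular":[0,0,30],"gripper":-1}]}}

```text
time_s: 10.7
position: [0.5951, -0.3695, 0.0863]
tool_rot: [[0.979, 0.204, -0.001], [0.204, -0.979, 0.001], [-0.0, -0.001, -1.0]]
ft_force: [0.7, 0.4, -2.8]
grip_width: 0.015
```

```bash
python3 - <<'E'
from h import *
plan((.5955,-.3700,.080),11.5); o=env.observe(); print(o["ft_force"],o["wrist_torque"])
p=env.get_image("scene"); pickle.dump(p,open("scene7.pkl","wb"))
o=cv2.resize(p["frame"][205:285,325:415],None,fx=8,fy=7,interpolation=2); o=cv2.convertScaleAbs(o,alpha=1.6)
cv2.imwrite("pics/z8.png",o)
E
```

```text
lin [0.3 0.6 6.3] ang [-0.06  0.02  0.26] t 10.7 at [ 0.5951 -0.3695  0.0863] yaw 11.76 q [-42.  44.  59.   0.  76.  37.]
[ 0.68701471  0.40365061 -2.79446772] [ 0.11612977 -0.13328896 -0.01182834]
```

View pics/z8.png

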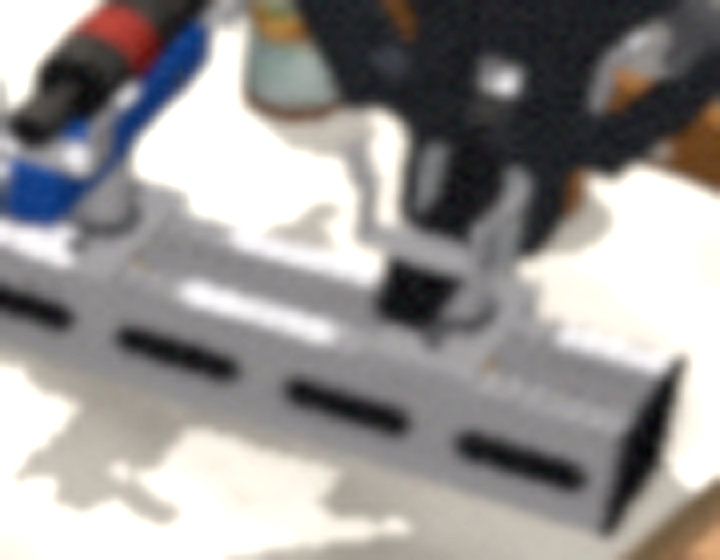

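Emit:
{"api": "servo_tool", "payload": {"commands": [{"linear":[0,0,2],"angular":[0,0,0.2],"gripper":-1},{"linear":[0,0,4],"angular":[0,0,0.2],"gripper":-1},{"linear":[0,0,6],"angular":[0,0,0.2],"gripper":-1},{"linear":[0,0,7],"angular":[0,0,0.2],"gripper":-1},{"linear":[0,0,7],"angular":[0,0,0.2],"gripper":-1}]}}

```text
time_s: 11.25
position: [0.5952, -0.3698, 0.0801]
tool_rot: [[0.981, 0.196, 0.0], [0.196, -0.981, -0.0], [0.0, 0.0, -1.0]]
ft_force: [-0.6, 2.2, 3.2]
grip_width: 0.0151
```

Emit:
{"api": "servo_tool", "payload": {"commands": [{"linear":[0,0,1],"angular":[0,0,0],"gripper":-1},{"linear":[0,0,1],"angular":[0,0,0],"gripper":-1},{"linear":[0,0,1],"angular":[0,0,0],"gripper":-1}]}}

```text
time_s: 11.55
position: [0.5953, -0.3698, 0.0801]
tool_rot: [[0.981, 0.196, 0.001], [0.196, -0.981, -0.001], [0.001, 0.001, -1.0]]
ft_force: [-2.4, 3.6, 9.0]
grip_width: 0.0149
```

```bash
python3 - <<'E'
from h import *
plan((.5955,-.3700,.080),11.5); o=env.observe(); print(o["ft_force"],o["wrist_torque"])
p=env.get_image("scene"); pickle.dump(p,open("scene8.pkl","wb"))
o=cv2.resize(p["frame"][205:285,325:415],None,fx=8,fy=7,interpolation=2); o=cv2.convertScaleAbs(o,alpha=1.6)
cv2.imwrite("pics/z9.png",o)
E
```

```text
lin [0.2 0.2 0.1] ang [ 0.05 -0.03 -0.2 ] t 11.55 at [ 0.5953 -0.3698  0.0801] yaw 11.3 q [-42.  44.  60.  -0.  76.  37.]
[-2.43837474  3.5502884   9.02393854] [ 0.47072091  0.49410628 -0.00244521]
```

View pics/z9.png

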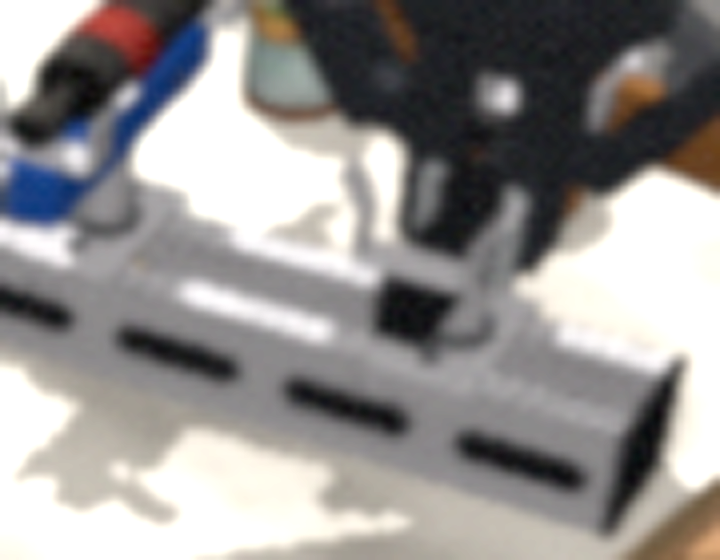

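Emit:
{"api": "servo_tool", "payload": {"commands": [{"linear":[0,0,-1],"angular":[0,0,0],"gripper":-1},{"linear":[0,0,-1.5],"angular":[0,0,0],"gripper":-0.3},{"linear":[0,0,-1.5],"angular":[0,0,0],"gripper":0.2},{"linear":[0,0,-1.5],"angular":[0,0,0],"gripper":0.2},{"linear":[0,0,-1.5],"angular":[0,0,0],"gripper":0.2},{"linear":[0,0,-10],"angular":[0,0,0],"gripper":0.2},{"linear":[0,0,-30],"angular":[0,0,0],"gripper":0.2},{"linear":[0,0,-70],"angular":[0,0,0],"gripper":0.2},{"linear":[0,0,-110],"angular":[0,0,0],"gripper":0.2},{"linear":[-40,0,-110],"angular":[0,0,0],"gripper":0.2},{"linear":[-85,0,-110],"angular":[0,0,0],"gripper":0.2},{"linear":[-130,0,-110],"angular":[0,0,0],"gripper":0.2},{"linear":[-170,0,-110],"angular":[0,0,0],"gripper":0.2},{"linear":[-170,0,-110],"angular":[0,0,0],"gripper":0.2},{"linear":[-170,0,-110],"angular":[0,0,0],"gripper":0.2}]}}

```text
time_s: 13.1
position: [0.4282, -0.4035, 0.1896]
tool_rot: [[0.981, 0.194, 0.001], [0.194, -0.981, -0.001], [0.001, 0.001, -1.0]]
ft_force: [-0.1, -0.4, 0.0]
grip_width: 0.0512
```

```bash
python3 - <<'E'
from h import *
plan((.4085,-.348,.10),75.4)
p=env.get_image("scene"); pickle.dump(p,open("scene9.pkl","wb"))
save(p,"s9",1.4)
o=cv2.resize(p["frame"][180:285,310:420],None,fx=5.5,fy=5.5,interpolation=2); cv2.imwrite("pics/s9a.png",o)
o=cv2.resize(p["frame"][250:335,260:350],None,fx=6,fy=6,interpolation=2); cv2.imwrite("pics/s9b.png",o)
for q in("soldering_pencil","pencil_grip"): print(q,[(round(r["confidence"],2),[round(float(v)) for v in r["extent"]],int(r["pixels"].sum())) for r in env.trace(p,q)][:3])
p=env.get_image("top"); save(p,"t9",1.4);pickle.dump(p,open("top9.pkl","wb"))
E
```

```text
lin [ -8.6 -58.3  89.5] ang [  0.08  -0.   -64.2 ] t 13.1 at [ 0.4282 -0.4035  0.1896] yaw 11.2 q [-55.  28.  73.   0.  79.  24.]
soldering_pencil [(0.57, [290, 272, 347, 328], 568)]
pencil_grip [(0.81, [284, 272, 340, 331], 637)]
```

View pics/s9a.png

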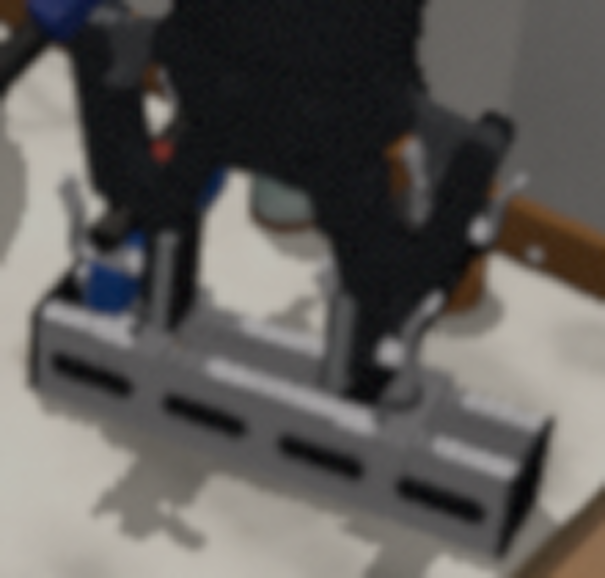

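View pics/s9.png

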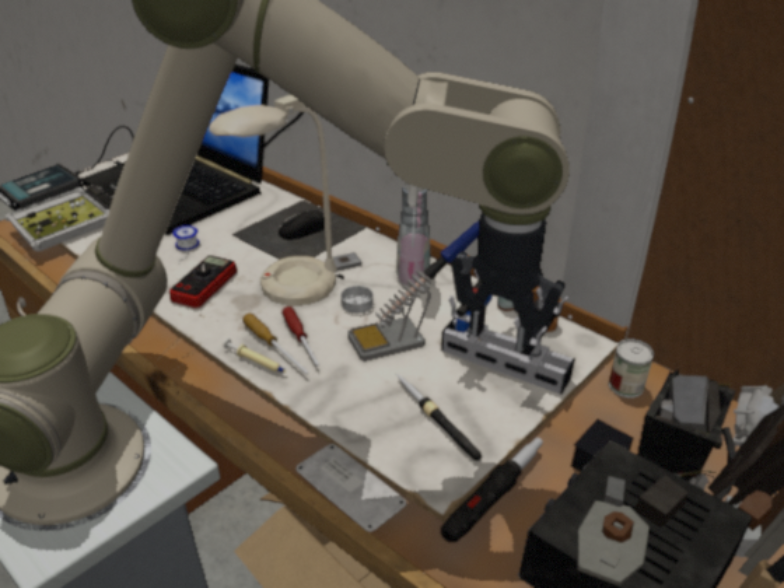

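View pics/t9.png

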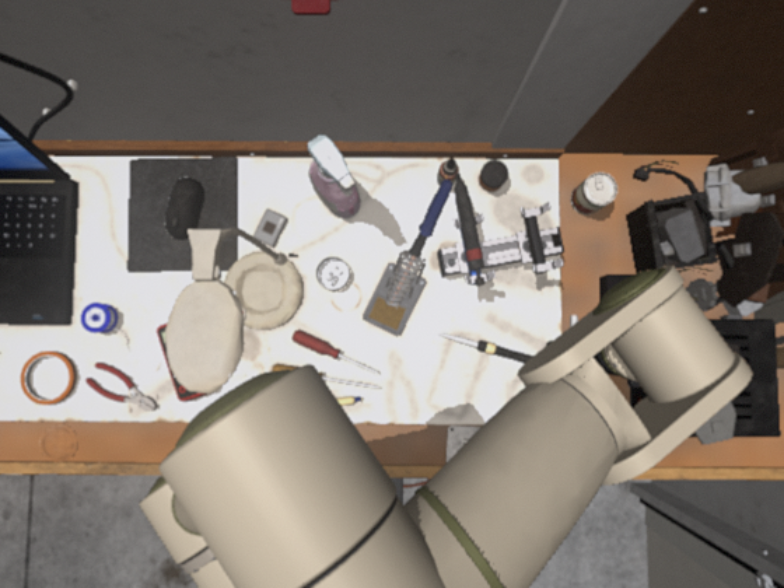

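```bash
python3 - <<'E'
from h import *
t=pickle.load(open("top9.pkl","rb")); s=pickle.load(open("scene9.pkl","rb"))
for p,n,b in((t,"t",(228,262,308,378)),(s,"s",(262,335,278,350))):
    o=cv2.resize(p["frame"][b[0]:b[1],b[2]:b[3]],None,fx=9,fy=9,interpolation=2); cv2.imwrite(f"pics/p9{n}.png",o)
it=[(RAIL,(.587,-.327,0),11.4,(0,0,255)),(REST,(.5953,-.370,.012),11.4,(0,200,0))]
over(t,it,140,205,310,405,8,"ov9")
E
```

```text
(no output)
```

View pics/p9t.png

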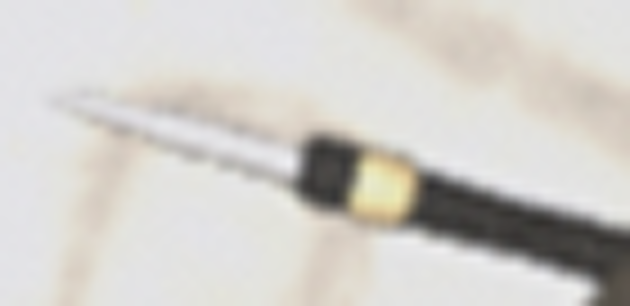

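View pics/p9s.png

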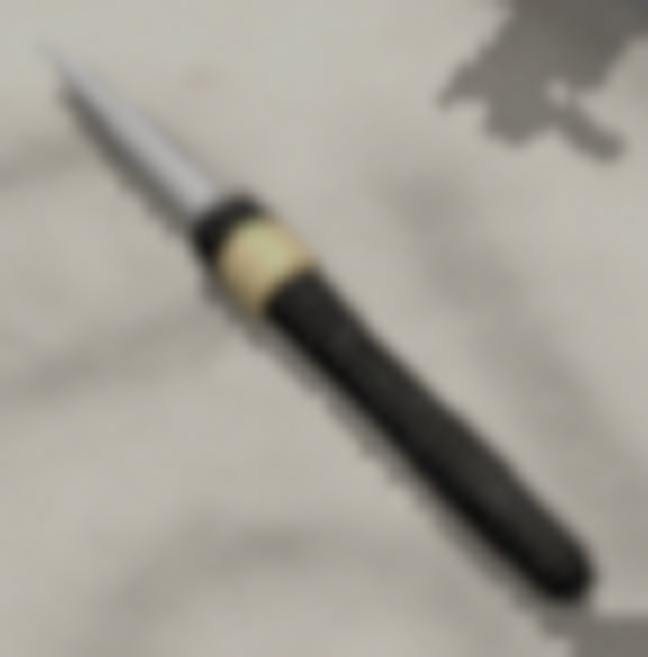

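View pics/ov9.png

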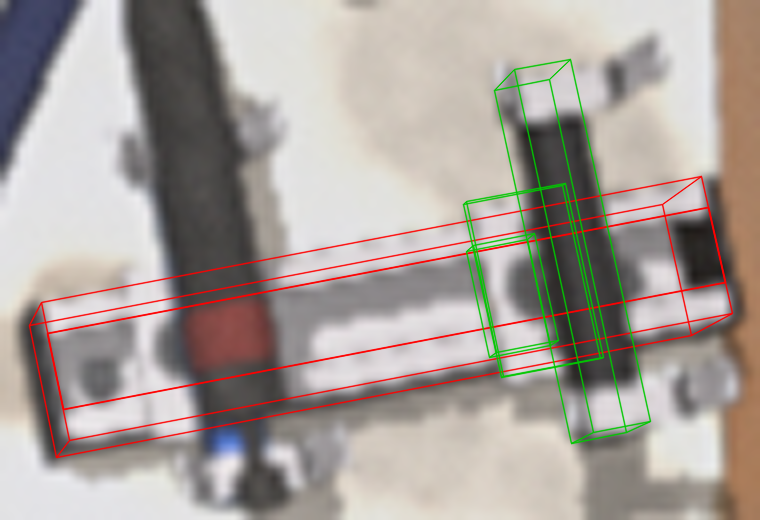

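```bash
python3 - <<'E'
from h import *
t=pickle.load(open("top9.pkl","rb")); s=pickle.load(open("scene9.pkl","rb"))
# tip, collar middle (385,188)
for nm,p,a in(("t",t,[[313,238.3],[350.2,248.4]]),("s",s,[[282.2,266.2],[307,290]])):
    P=back(p,a,.010); print(nm,np.round(P,4),np.linalg.norm(P[0]-P[1]))
    if nm=="t": r=back(t,[[394.5,261.2]],.01)[0]
    else: r=back(s,[[578/9+278-.5,583/9+262-.5]],.01)[0]
    d=(P[0]-r); L=np.linalg.norm(d); d/=L; print("rear",np.round(r,4),"len",L,"yaw",np.degrees(np.arctan2(d[1],d[0])),"grip from tip",P[0]-.137*d,"from rear",r+.069*d)
plan((.4085,-.348,.10),75.4)
E
```

```text
t [[ 0.4444 -0.2236  0.01  ]
 [ 0.4209 -0.3132  0.01  ]] 0.09257317897715427
rear [ 0.3911 -0.4193  0.01  ] len 0.20280215317440384 yaw 74.77621065100843 grip from tip [ 0.40840072 -0.35582583  0.01      ] from rear [ 0.40924044 -0.35274021  0.01      ]
s [[ 0.4469 -0.2162  0.01  ]
 [ 0.4252 -0.3027  0.01  ]] 0.08919477003405826
rear [ 0.3918 -0.415   0.01  ] len 0.2063094693764737 yaw 74.52090770279989 grip from tip [ 0.41034583 -0.3482172   0.01      ] from rear [ 0.41026324 -0.34851544  0.01      ]
lin [ -9.8 -57.8  88.6] ang [ 1.000e-02 -1.000e-02 -6.405e+01] t 13.3 at [ 0.4295 -0.4028  0.1886] yaw 11.35 q [-55.  28.  73.   0.  79.  24.]
```

Emit:
{"api": "servo_tool", "payload": {"commands": [{"linear":[-2,-12,15],"angular":[0,0,-8],"gripper":0.2},{"linear":[-5,-28,30],"angular":[0,0,-16],"gripper":0.2},{"linear":[-8,-42,50],"angular":[0,0,-24],"gripper":0.2},{"linear":[-9.4,-54.7,70],"angular":[0,0,-32],"gripper":0.2},{"linear":[-9.4,-54.7,90],"angular":[0,0,-40],"gripper":0.2},{"linear":[-9.4,-54.7,105],"angular":[0,0,-48],"gripper":0.2},{"linear":[-9.4,-54.7,115],"angular":[0,0,-56],"gripper":0.2},{"linear":[-9.4,-54.7,125],"angular":[0,0,-63.4],"gripper":0.2},{"linear":[-9.4,-54.7,130],"angular":[0,0,-63.4],"gripper":0.2},{"linear":[-9.4,-54.7,130],"angular":[0,0,-63.4],"gripper":0.2},{"linear":[-9.4,-54.7,130],"angular":[0,0,-63.4],"gripper":0.2}]}}

```text
time_s: 14.4
position: [0.4089, -0.3513, 0.0589]
tool_rot: [[0.266, 0.964, 0.0], [0.964, -0.266, -0.0], [-0.0, 0.0, -1.0]]
ft_force: [-1.2, -0.5, 0.6]
grip_width: 0.0511
```

```bash
python3 - <<'E'
from h import *
plan((.4095,-.351,.013),74.7)
p=env.get_image("scene"); o=cv2.resize(p["frame"][230:340,260:370],None,fx=5.5,fy=5.5,interpolation=2); cv2.imwrite("pics/s10.png",o)
E
```

```text
lin [ 0.5  0.4 45.9] ang [ 0.02  0.01 -0.14] t 14.4 at [ 0.4089 -0.3513  0.0589] yaw 74.56 q [-53.  32.  91.   0.  57. -38.]
```

View pics/s10.png

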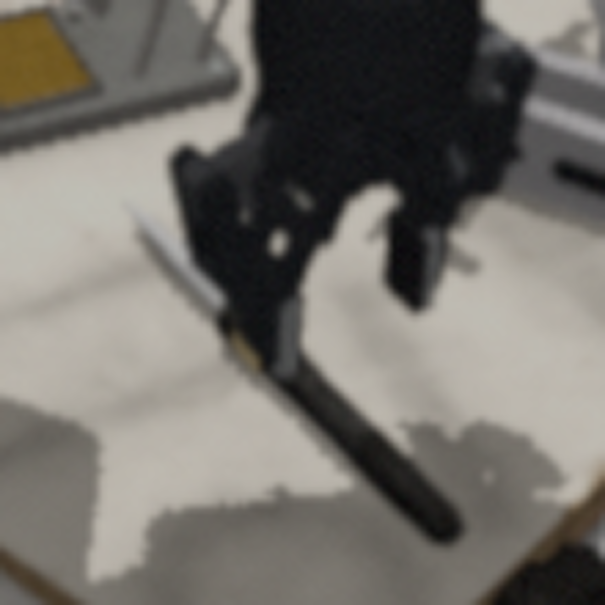

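Emit:
{"api": "servo_tool", "payload": {"commands": [{"linear":[0.5,0.4,15],"angular":[0,0,0],"gripper":0.2},{"linear":[0.5,0.4,30],"angular":[0,0,0],"gripper":0.2},{"linear":[0.5,0.4,40],"angular":[0,0,0],"gripper":0.1},{"linear":[0.5,0.4,45],"angular":[0,0,0],"gripper":-0.1},{"linear":[0.5,0.4,45],"angular":[0,0,0],"gripper":-0.3},{"linear":[0.5,0.4,45],"angular":[0,0,0],"gripper":-1},{"linear":[0.5,0.4,45],"angular":[0,0,0],"gripper":-1},{"linear":[0.5,0.4,45],"angular":[0,0,0],"gripper":-1},{"linear":[0.5,0.4,45],"angular":[0,0,0],"gripper":-1},{"linear":[0.5,0.4,45],"angular":[0,0,0],"gripper":-1}], "force": 50}}

```text
time_s: 15.45
position: [0.4093, -0.3512, 0.0142]
tool_rot: [[0.264, 0.964, 0.001], [0.964, -0.264, -0.001], [-0.001, 0.001, -1.0]]
ft_force: [-1.3, 0.8, 5.4]
grip_width: 0.0189
```

Emit:
{"api": "servo_tool", "payload": {"commands": [{"linear":[0,0,-15],"angular":[0,0,0],"gripper":-1},{"linear":[0,0,-45],"angular":[0,0,0],"gripper":-1},{"linear":[0,0,-85],"angular":[0,0,0],"gripper":-1},{"linear":[0,0,-125],"angular":[0,0,0],"gripper":-1},{"linear":[0,0,-160],"angular":[0,0,0],"gripper":-1},{"linear":[0,0,-176],"angular":[0,0,5],"gripper":-1},{"linear":[0,0,-176],"angular":[0,0,12],"gripper":-1},{"linear":[0,0,-176],"angular":[0,0,20],"gripper":-1},{"linear":[2,10,-176],"angular":[0,0,28],"gripper":-1},{"linear":[5,30,-176],"angular":[0,0,36],"gripper":-1},{"linear":[9,55,-176],"angular":[0,0,44],"gripper":-1},{"linear":[14,85,-176],"angular":[0,0,52],"gripper":-1},{"linear":[19,115,-176],"angular":[0,0,60],"gripper":-1},{"linear":[24,145,-176],"angular":[0,0,63.2],"gripper":-1},{"linear":[29,170,-176],"angular":[0,0,63.2],"gripper":-1},{"linear":[31,184,-176],"angular":[0,0,63.2],"gripper":-1},{"linear":[31,184,-176],"angular":[0,0,63.2],"gripper":-1},{"linear":[31,184,-176],"angular":[0,0,63.2],"gripper":-1}]}}

```text
time_s: 17.25
position: [0.5943, -0.3694, 0.189]
tool_rot: [[0.98, 0.199, -0.001], [0.199, -0.98, 0.001], [-0.001, -0.001, -1.0]]
ft_force: [-0.3, 0.7, -0.2]
grip_width: 0.0185
```

```bash
python3 - <<'E'
from h import *
plan((.5948,-.3699,.15),11.4)
p=env.get_image("scene"); o=cv2.resize(p["frame"][150:290,300:440],None,fx=4.2,fy=4.2,interpolation=2); cv2.imwrite("pics/s11.png",o)
E
```

```text
lin [ 0.5  0.6 39. ] ang [-0.05  0.05  0.09] t 17.25 at [ 0.5943 -0.3694  0.189 ] yaw 11.49 q [-42.  39.  52.  -0.  89.  37.]
```

View pics/s11.png

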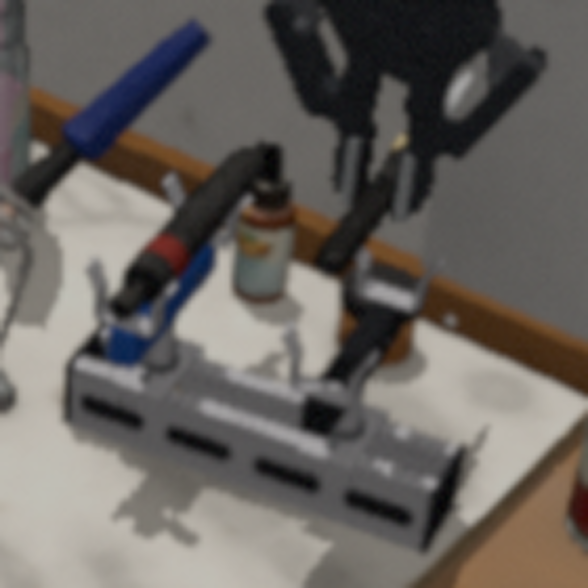

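Emit:
{"api": "servo_tool", "payload": {"commands": [{"linear":[0.5,0.6,15],"angular":[0,0,0],"gripper":-1},{"linear":[0.5,0.6,30],"angular":[0,0,0],"gripper":-1},{"linear":[0.5,0.6,45],"angular":[0,0,0],"gripper":-1},{"linear":[0.5,0.6,56],"angular":[0,0,0],"gripper":-1},{"linear":[0.5,0.6,63],"angular":[0,0,0],"gripper":-1},{"linear":[0.5,0.6,68],"angular":[0,0,0],"gripper":-1},{"linear":[0.5,0.6,71],"angular":[0,0,0],"gripper":-1},{"linear":[0.5,0.6,72],"angular":[0,0,0],"gripper":-1},{"linear":[0.5,0.6,72],"angular":[0,0,0],"gripper":-1}]}}

```text
time_s: 18.2
position: [0.5954, -0.3702, 0.1179]
tool_rot: [[0.98, 0.199, 0.0], [0.199, -0.98, -0.0], [0.0, 0.0, -1.0]]
ft_force: [-0.0, 0.8, -0.0]
grip_width: 0.0185
```

```bash
python3 - <<'E'
from h import *
plan((.5948,-.3699,.115),11.4); print(env.observe()["wrist_torque"])
p=env.get_image("scene"); o=cv2.resize(p["frame"][170:290,310:430],None,fx=5,fy=5,interpolation=2); cv2.imwrite("pics/s12.png",o)
E
```

```text
lin [-0.5 -0.4  2.9] ang [ 0.02 -0.02  0.08] t 18.2 at [ 0.5954 -0.3702  0.1179] yaw 11.48 q [-42.  43.  57.  -0.  80.  37.]
[-0.02907702  0.04687183  0.00069504]
```

View pics/s12.png

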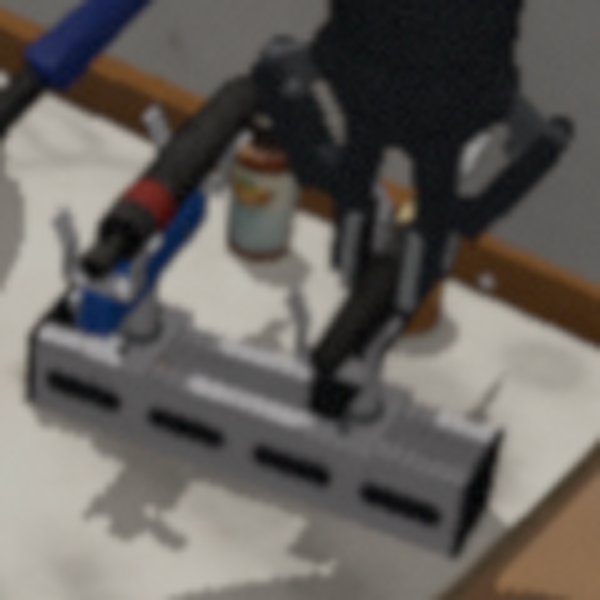

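Emit:
{"api": "servo_tool", "payload": {"commands": [{"linear":[0,0,1],"angular":[0,0,0],"gripper":-1},{"linear":[0,0,2],"angular":[0,0,0],"gripper":-1},{"linear":[0,0,3],"angular":[0,0,0],"gripper":-1},{"linear":[0,0,3],"angular":[0,0,0],"gripper":-1}]}}

```text
time_s: 18.65
position: [0.5954, -0.3702, 0.1153]
tool_rot: [[0.98, 0.199, 0.001], [0.199, -0.98, -0.001], [0.0, 0.001, -1.0]]
ft_force: [-0.6, 0.6, 3.9]
grip_width: 0.0183
```

Emit:
{"api": "servo_tool", "payload": {"commands": [{"linear":[0,0,-0.3],"angular":[0,0,0],"gripper":-0.45},{"linear":[0,0,-0.3],"angular":[0,0,0],"gripper":-0.3},{"linear":[0,0,-0.3],"angular":[0,0,0],"gripper":0},{"linear":[0,0,-0.3],"angular":[0,0,0],"gripper":0.2},{"linear":[0,0,-0.3],"angular":[0,0,0],"gripper":0.2},{"linear":[0,0,-0.3],"angular":[0,0,0],"gripper":0.2},{"linear":[0,0,-10],"angular":[0,0,0],"gripper":0.2},{"linear":[0,0,-30],"angular":[0,0,0],"gripper":0.2},{"linear":[0,0,-70],"angular":[0,0,0],"gripper":0.2},{"linear":[0,0,-110],"angular":[0,0,0],"gripper":0.2},{"linear":[-50,0,-110],"angular":[0,0,0],"gripper":0.2},{"linear":[-100,0,-110],"angular":[0,0,0],"gripper":0.2},{"linear":[-150,10,-110],"angular":[0,0,0],"gripper":0.2},{"linear":[-190,20,-110],"angular":[0,0,0],"gripper":0.2},{"linear":[-190,20,-110],"angular":[0,0,0],"gripper":0.2},{"linear":[-190,20,-110],"angular":[0,0,0],"gripper":0.2}]}}

```text
time_s: 20.25
position: [0.4126, -0.428, 0.2256]
tool_rot: [[0.98, 0.197, 0.001], [0.197, -0.98, -0.001], [0.001, 0.001, -1.0]]
ft_force: [0.3, 0.2, 0.3]
grip_width: 0.0509
```

```bash
python3 - <<'E'
from h import *
plan((.5948,-.3699,.115),11.4)
p=env.get_image("scene"); o=cv2.resize(p["frame"][170:290,310:430],None,fx=5,fy=5,interpolation=2); cv2.imwrite("pics/s13.png",o)
t=env.get_image("top"); pickle.dump(t,open("top13.pkl","wb")); o=cv2.resize(t["frame"][110:210,305:410],None,fx=6,fy=6,interpolation=2); cv2.imwrite("pics/t13.png",o)
E
```

```text
lin [190.  -21.1 110.7] ang [ 0.06 -0.04 -0.02] t 20.25 at [ 0.4126 -0.428   0.2256] yaw 11.38 q [-57.  27.  69.   0.  84.  21.]
```

View pics/s13.png

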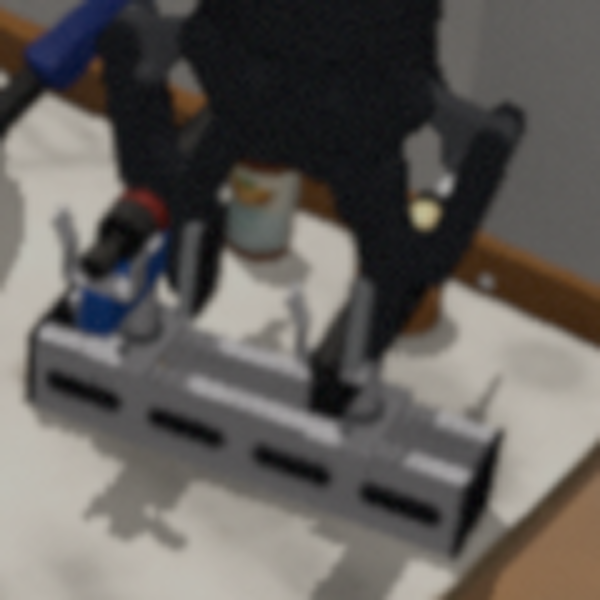

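View pics/t13.png

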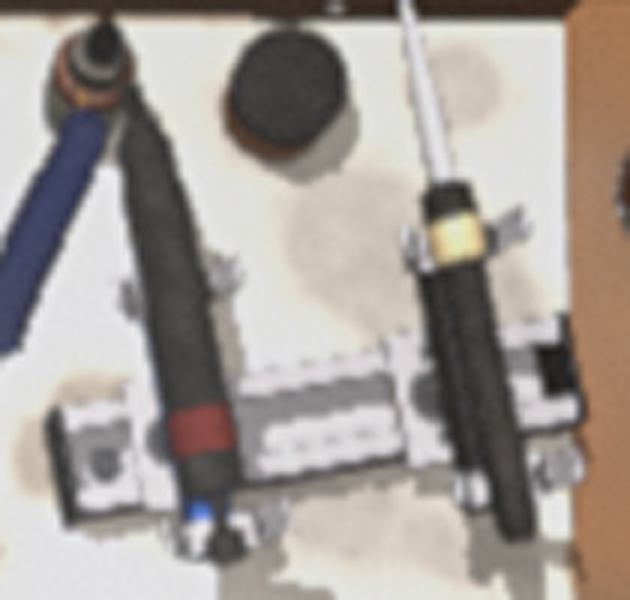

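```bash
python3 - <<'E'
from h import *
p=env.get_image("top"); s=env.get_image("scene")
it=[(PEN,(.5954,-.3702,.111),11.4-90+180,(255,100,0)),(REST,(.595,-.370,.012),11.4,(0,200,0))]
over(p,it,108,210,305,410,6,"ov13")
c,_=PEN[1]; print(proj(p,(np.array([[0,-.137,0],[0,.069,0]])@Rz(11.4+90).T)+[.5954,-.3702,.111]))
cur=[(305+405/6,110+0/6),(305+515/6,110+535/6)]; print(cur)
d=cv2.absdiff(p["frame"],pickle.load(open("top13.pkl","rb"))["frame"])[110:210,305:410]; print("motion",d.max(),d.mean())
E
```

```text
[[370.80858093 109.1886033 ]
 [390.65473357 199.61791721]]
[(372.5, 110.0), (390.8333333333333, 199.16666666666669)]
motion 8 1.1415873015873015
```

View pics/ov13.png

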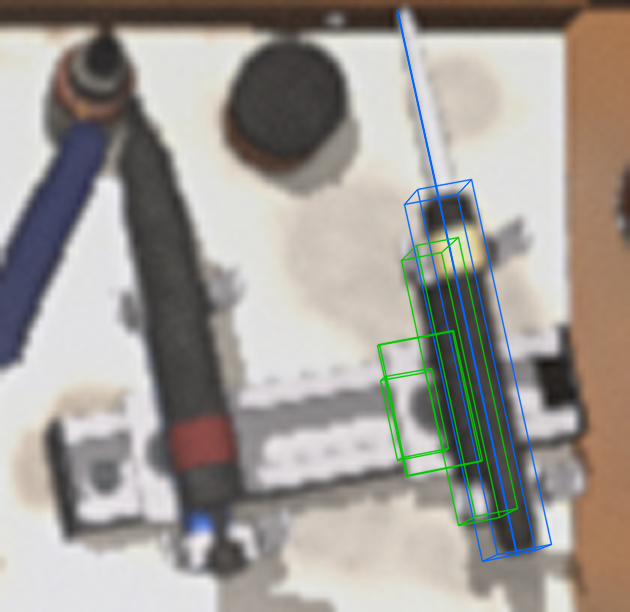

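```bash
python3 - <<'E'
from h import *
a=pickle.load(open("top0.pkl","rb"))["frame"][125:205,322:350]; b=pickle.load(open("top13.pkl","rb"))["frame"][125:205,322:350]
print("pump diff",cv2.absdiff(a,b).mean(), env.observe()["ft_force"])
print(env.close_job())
E
```

```text
pump diff 1.5370535714285714 [ 0.53002085 -0.45093546 -0.39518039]
the job is handed in; nothing more can be done
None
```

The loose rest is locked across the free stretch of the rail with its saddle home, and the soldering pencil lies in its forks with the tip pointing away. I handed the job in after about 20 s of the 69 s; it reported no verdict.

**How it went:**
- **Fitting the rest:** The first try put the foot on a lip with a light touch of a few newtons. I shifted it 2.5 mm across the rail and it dropped into the slot. It then turned the quarter turn freely.
- **Saddle home:** The rest dropped about 7 mm after the turn and stopped firm (about 9 N) at the height expected for fully home.
- **Laying the pencil:** I gripped the pencil at the middle of its grip and lowered it until it touched the forks at the height I had worked out, then let go and backed away.

**Last checks:**
- **Pencil:** In the top picture it lies in both forks, within about 1 pixel at the rear and 2 pixels at the tip of where I expected it. That is a few millimetres, or about 1°.
- **At rest and clear:** Two pictures in a row showed no movement, and the gripper is clear of everything.
- **Pump:** It looks the same as at the start.
- **Disagreements:** The cameras and the arm's own position readings differed by 2–4 mm on the rail and rest. I settled this by close-up comparison and touch rather than by either camera alone. I did not measure the rest's final tilt or how well it is centred across the rail, but the ears leave only 2 mm of play on each side.

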